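Clamp a culture dish under the shaker's hold-down flap

TASK

Load the taped pair of petri dishes into the small bench shaker without picking it up: press the blue thumb plate down with one fingertip so that the spring-closed hold-down flap stays open, and while you hold it, push the dishes along the lane under the flap with the other fingertip until they sit fully home against the two stop posts. Then let go of the thumb plate so that the flap closes onto the dishes and clamps them, and move clear; the dishes stay flat on the platform throughout, and the vials and the beaker by the shaker are left alone.

Things in the scene. Friction and masses are not known exactly. Their poses are not given: they have to be found in the camera images.
- nest (a point): Seat on the fixed white shaker (platform 154 x 144 mm, its top 56 mm above the bench): point on the platform top where the seated dishes' centre belongs. Its +x is the push direction (away from the robot at yaw 0), +y left of it, z up. Lane: dark mat between rails 8 mm high, 64 mm apart inside, from x = -103 to +18 mm. Two rubber-sleeved posts 18 mm high behind the seat stop the dishes at x = 0
- dish_center (a point): Centre, half-way up, of the loose dishes: two clear petri dishes taped together, one upright disc 60 mm in diameter and 30 mm high, 30 to 60 g, lying flat on the platform (the point 15 mm above it). They start in the lane in front of the flap, 38 to 54 mm short of their seat
- shaft (a point): Point on the axis of the flap's shaft abreast of the seat, at y = -42, z = 27 mm in the nest's axes. The shaft runs along the lane (nest x) from x = -112 to +42, right of the lane, in three black bearing blocks (9 x 12 mm) that reach 33 mm above the platform at x = -104, -16 and +36. The thumb plate is right of the shaft, the flap left of it, both one piece
- thumb_plate (a point): Centre of the upper face of the blue ribbed thumb plate, right of the lane: 70 mm along the lane (nest x = -94 to -24), 30 mm wide. Flap shut: point 25 mm above the platform, at nest y = -77, plate rising outward 0.22 rad. Fully pressed: 10 mm above the platform, y = -72, falling outward 0.23 rad. Springs back; 2 N to start, about 5 N fully down. A fingertip can slide along it at one height
- bumper (a point): Lowest point, at its front end, of the black rubber bumper under the flap's steel sheet: 12 mm thick, from nest x = 0 to +22, over the middle of the lane (y = 0), 20 mm above the platform when shut, so it blocks the dishes; pushing them against it does not open it. The sheet spans nest x = -8 to +28, from the shaft to y = +14; its free edge is 59 mm above the platform when fully open
- flap (a joint): Opening of the spring-closed hold-down flap, rad: 0 = shut, 0.45 = end stop, fully open, reached by pressing the thumb plate. The dishes pass under the bumper from 0.27 rad on, safely from 0.33. On the seated dishes the let-go flap rests at about 0.24 rad and presses with some 2 N
- orange_vial: Bystander: glass bottle with an orange cap, 45 mm in diameter, 82 mm high, standing on the bench to the right of the shaker; origin at the centre of its underside
- beaker: Bystander: small clear beaker, 58 mm in diameter, 58 mm high, on the bench right of the shaker's front; origin at the centre of its underside. Farther right, clear of the work, a pendant switch (36 mm thick) hangs rigidly on a cord over the bench at x = 0.41, y = -0.47 m, its lower end 0.54 m above the bench: the arm must pass clear of it. An extraction hood hangs over the work from 0.75 m up
- vial: Bystander: small vial with a black cap, 23 mm in diameter, 42 mm high, on the bench in front of the shaker; origin at the centre of its underside
Mind the look-alikes: they are no part of the job. Of the things that look like the part that bears dish_center, the largest one is meant.

How it is judged:
By the outcome, as a careful person would: the job done as asked, in the order asked, and still so for the second after the job is handed in, with the robot touching nothing.
It also fails if it takes over 42 s, if anything falls off the work surface, if the arm or the gripper's body presses on something with over 40 N, if the wrist force passes 120 N, or if a joint passes its speed limit or range.

ROBOT

A 6-joint arm with a two-finger parallel gripper is mounted at the origin on a cart in front of the work surface, level with it; the furniture and walls round the work are solid. World frame = base frame: x ahead of the robot, y to its left, z up, the work surface at z = 0. Lengths are in m, angles in rad, forces in N, time in s.
With the tool pointing down it reaches from about 0.3 to 0.875 m from the base axis. Payload 4.2 kg.
Tool frame: the origin (TCP) lies at the very end of the fingers, on their centre line; the grasp point (between the pads) lies 19 mm behind it (r.grasp_offset is the distance from the TCP to the grasp point, in m); x points along the fingers, z is the direction in which the jaws open and shut, and the axes are right-handed (so a half turn about x gives the same grasp; the last joint's range is limited). The gripper opens to 85 mm and grips with 20 to 120 N. Pads are 22 mm wide; open, the fingers measure 114 mm over their backs; the gripper's body (76 mm by 85 mm) begins 54 mm behind the grasp point. The pads swing forward as they close: fully open they stand 13 mm farther back than shut.
Start: joints at [-1.235, 0.32, 1.565, -0, 1.257, -0.02], TCP at [0.2, -0.539, 0.208] pointing down, gripper open.
Joint ranges: [-3.11, 3.11], [-0.84, 2.01], [0.21, 2.61], [-1.34, 4.49], [0.05, 2.63], [-2.56, 2.56]. Speed limits (rad/s): [2.57, 2.57, 3.14, 3.14, 3.14, 3.14].

INTERFACE

Orientations are given as a 3x3 rotation matrix whose columns are the frame's x, y, z axes.
In Python, from cell import state, get_image, camera_params, sign_off, r gives the robot as it stands.
- The arm moves only by the tool move_arm, never from a script. Its argument "steps" is text: rows parted by semicolons, each of 7 numbers parted by spaces: the opening in per cent of the stroke, from 0 (shut) to 100 (fully open), then the shift along the tool's x, y, z in m, then the turn, a rotation vector about the tool's x, y, z in degrees. A call has 1 to 8 rows; each row shifts and turns the commanded pose from where the row before left it, along the tool's axes as they then stand; what a row does not reach is not made up. A row lasts 1/8 s, in which the tool goes at most 62.5 mm and 10.7 degrees, less where a joint would pass 70% of its speed; a pose out of reach is approached as far as the arm can. A call with a gripper value outside its range is refused whole. The fingers move at their own pace and stop on an object; "force" is the grip in N (left out, the last holds). Time passes only in rows, so rows that do not move let the fingers close. It gives the time, the measured TCP pose, the force and the opening at its end, in the units of the state.
- state(): the state, without advancing time (a new reading comes with each control period).
- get_image(name): name is "scene" or "top"; returns the picture (480x640x3 uint8, red, green, blue); there is no depth.
- camera_params(name): a dict with "camera_matrix" (3x3 intrinsics, pixels), "dist_coeffs" ([k1, k2, p1, p2, k3] as OpenCV has them; the pictures are not rectified), "eye" and "orientation" of the camera in the world. Camera axes: x right, y down, z forward; pixel columns grow to the right and rows downward; lengths in m; the calibration is good to about 2 mm. A picture is of the moment at which its call begins. camera_params takes no time and is no camera call.
- sign_off(): hands the job in, once; it reports no verdict.
The state is a dict: "time": time; "joint_positions": joint angles; "qvel": joint speeds; "tau": joint torques, N m; "position": TCP position; "tcp_rot": TCP orientation; "force": force on the tool from outside, world axes, zero at the start; "ft_torque": the same for the moment, N m; "width": finger opening in m.
Only numpy, scipy, OpenCV 4.12 (cv2) and the standard library are available. Lean on these libraries where they do the work, as an engineer would, in place of code of your own. Each camera call takes 0.05 s, during which the arm holds its last target.

## Working session

There is one attempt and no reset: what is moved stays moved. The work goes in short steps, Python scripts to look and compute and a tool call to move; the robot and the scene stay as the last step left them, time stands still between calls to the robot, and variables do not carry over. Pictures are saved under pics/ and viewed, and the job is handed in when it is done.

Besides the shell and the picture viewer there is one more tool, called after "Call:" in YAML: its name, and indented under it one key for each argument. move_arm: Moves the arm, as the interface text tells. Its arguments: {"type":"object","properties":{"steps":{"type":"string"},"force":{"type":"number"}},"required":["steps"]}

```bash
ls; mkdir -p pics; python3 - <<'E'
from cell import *
import cv2
for n in("scene","top"):
    cv2.imwrite(f"pics/{n}0.png",get_image(n)[:,:,::-1]); p=camera_params(n); print(n,p)
print(state())
E
```

```text
pics
scene {'camera_matrix': array([[548.04545017,   0.        , 316.80234434],
       [  0.        , 548.04545017, 232.88602082],
       [  0.        ,   0.        ,   1.        ]]), 'dist_coeffs': array([-0.09932965,  0.        ,  0.        ,  0.        ,  0.        ]), 'eye': array([0.20007656, 0.34733463, 0.7532523 ]), 'orientation': array([[-0.80162966, -0.45903871,  0.38297956],
       [-0.59781829,  0.6136236 , -0.51582881],
       [ 0.0017801 , -0.64245586, -0.76632062]])}
top {'camera_matrix': array([[596.07967378,   0.        , 311.87068621],
       [  0.        , 596.07967378, 231.3958485 ],
       [  0.        ,   0.        ,   1.        ]]), 'dist_coeffs': array([-0.03135966,  0.        ,  0.        ,  0.        ,  0.        ]), 'eye': array([3.65866940e-01, 3.17953998e-05, 1.10571037e+00]), 'orientation': array([[ 0.02418152, -0.98777755,  0.15398299],
       [-0.99540136, -0.03807103, -0.08790187],
       [ 0.09268978, -0.15114928, -0.98415573]])}
{'time': 0.1, 'joint_positions': array([-1.23501682e+00,  3.20241978e-01,  1.56551291e+00,  1.53036944e-05,
        1.25738614e+00, -2.00190577e-02]), 'qvel': array([-0.00051549, -0.00190348, -0.00391749,  0.00098386, -0.00190478,
        0.00010687]), 'tau': array([-2.00822487e-04, -4.16411090e+01, -2.34705162e+01, -3.11461406e-05,
        4.91047686e-03, -6.39607833e-06]), 'position': array([ 0.20014638, -0.5385771 ,  0.20747544]), 'tcp_rot': array([[-4.96451559e-04,  9.37370275e-01,  3.48334210e-01],
       [ 1.46669839e-03,  3.48334561e-01, -9.37369128e-01],
       [-9.99998801e-01,  4.55428609e-05, -1.54777071e-03]]), 'force': array([-0.28605742,  0.1222245 , -0.89204794]), 'ft_torque': array([-0.00715879, -0.01603829,  0.00694722]), 'width': 0.0854162437402426}
```

View pics/scene0.png

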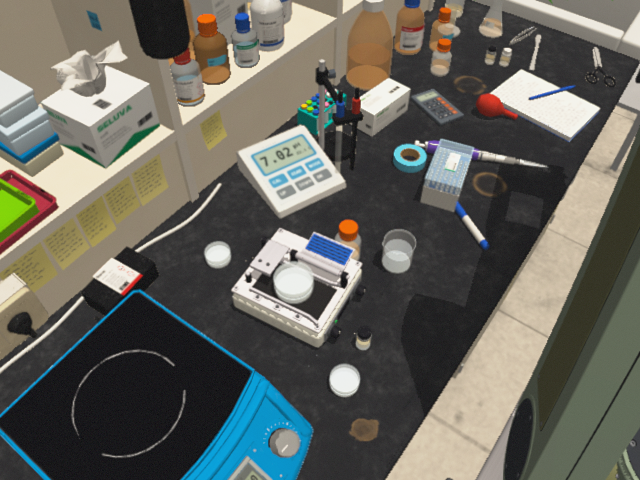

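View pics/top0.png

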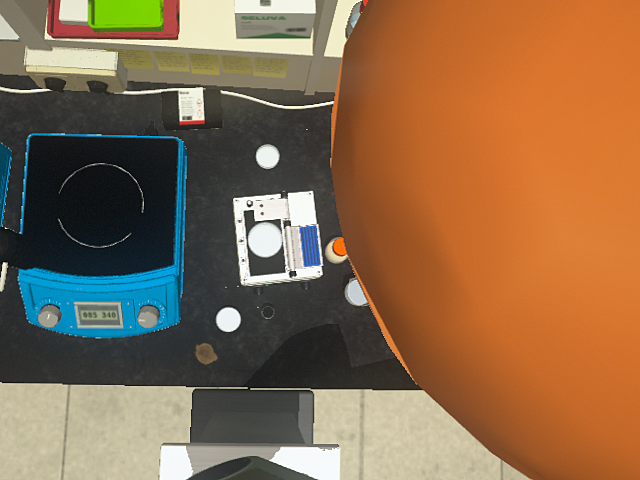

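The shaker is at top (278,240) and scene (298,285). There are three dish-like discs, given as top / scene pixels: (265,238) / (294,282) in the lane, (267,156) / (217,255) on the bench, and (228,319) / (344,380) on the bench. The one in the lane fits the description and looks largest. I'll confirm it in enlarged crops.

```bash
python3 - <<'E'
import cv2
a=cv2.imread("pics/top0.png")[180:300,215:375]; b=cv2.imread("pics/scene0.png")[210:360,210:410]
cv2.imwrite("pics/topc.png",cv2.resize(a,None,fx=5,fy=5,interpolation=cv2.INTER_CUBIC))
cv2.imwrite("pics/scenec.png",cv2.resize(b,None,fx=4,fy=4,interpolation=cv2.INTER_CUBIC))
E
```

```text
(no output)
```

View pics/topc.png

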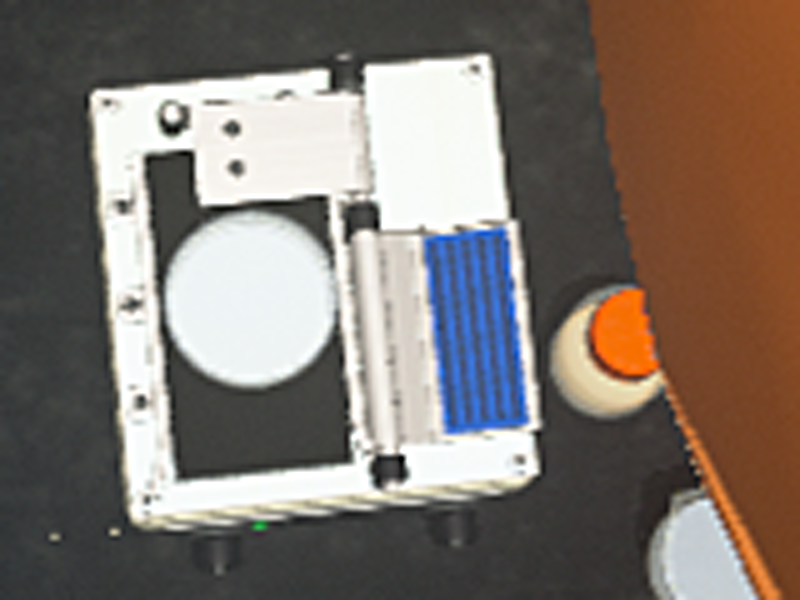

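View pics/scenec.png

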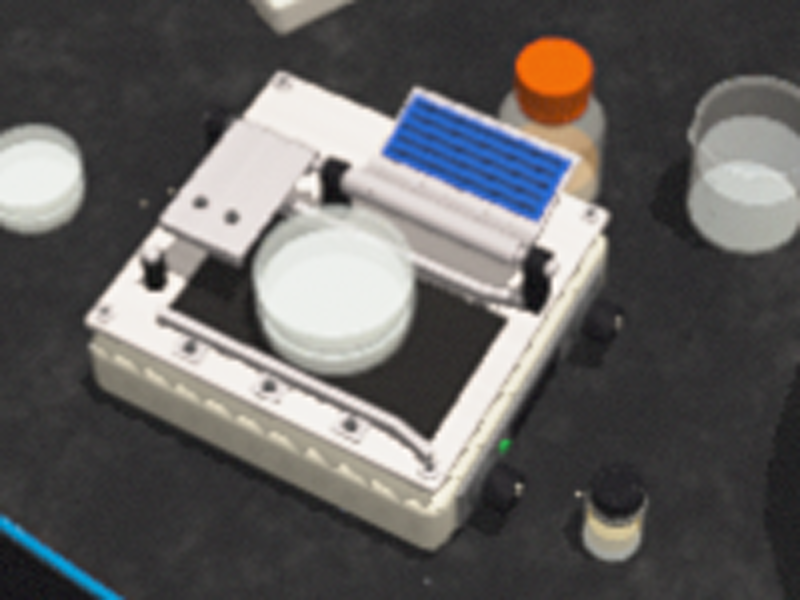

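```bash
cat > h.py <<'E'
from cell import *
import cv2, numpy as np
def ray(cam,px):
    p=camera_params(cam); u=cv2.undistortPoints(np.array(px,float).reshape(-1,1,2),p["camera_matrix"],p["dist_coeffs"]).reshape(-1,2)
    d=np.c_[u,np.ones(len(u))]@np.array(p["orientation"]).T
    return np.array(p["eye"]),d
def onz(cam,px,z):
    e,d=ray(cam,px); return e+d*((z-e[2])/d[:,2])[:,None]
def proj(cam,P):
    p=camera_params(cam);R=np.array(p["orientation"]);rv=cv2.Rodrigues(R.T)[0]
    return cv2.projectPoints(np.array(P,float).reshape(-1,1,3),rv,-R.T@p["eye"],p["camera_matrix"],p["dist_coeffs"])[0].reshape(-1,2)
E
python3 - <<'E'
from h import *
c=lambda L:np.array(L)/5.+[215,180]-.4
s=lambda L:np.array(L)/4.+[210,210]-.4
np.set_printoptions(precision=4,suppress=True)
plat=onz("top",c([[92,92],[490,55],[540,470],[132,520]]),.056); print("plat top",plat[:,:2], np.linalg.norm(np.diff(plat,axis=0,append=plat[:1]),axis=1))
ps=onz("scene",s([[283,72],[607,215],[432,492],[88,320]]),.056); print("plat scene FR?,",ps[:,:2],np.linalg.norm(np.diff(ps,axis=0,append=ps[:1]),axis=1))
print("mat",onz("top",c([[147,153],[177,483],[355,460]]),.056)[:,:2])
img=cv2.imread("pics/top0.png")
hsv=cv2.cvtColor(img,cv2.COLOR_BGR2HSV)
for cam in("top","scene"):
    img=cv2.imread(f"pics/{cam}0.png");hsv=cv2.cvtColor(img,cv2.COLOR_BGR2HSV)
    m=cv2.inRange(hsv,(105,120,60),(125,255,255)); 
    x0,y0,x1,y1=(290,215,330,275) if cam=="top" else(295,225,365,275)
    mm=np.zeros_like(m);mm[y0:y1,x0:x1]=m[y0:y1,x0:x1]
    mm=cv2.morphologyEx(mm,cv2.MORPH_CLOSE,np.ones((3,3)))
    k=max(cv2.findContours(mm,0,2)[0],key=cv2.contourArea); rr=cv2.minAreaRect(k);b=cv2.boxPoints(rr); print(cam,"blue",rr,onz(cam,[rr[0]],.081)[:,:2]); print(onz(cam,b,.081)[:,:2])
# dish circles from top: all three
g=cv2.cvtColor(cv2.imread("pics/top0.png"),cv2.COLOR_BGR2GRAY)
for (u,v,z) in((265,238,.086),(267,156,.03),(228,319,.03)):
    w=g[v-24:v+24,u-24:u+24]; m=((w>150)*255).astype(np.uint8)
    m=cv2.morphologyEx(m,cv2.MORPH_OPEN,cv2.getStructuringElement(2,(15,15)))
    k=max(cv2.findContours(m,0,2)[0],key=cv2.contourArea);e=cv2.fitEllipse(k);cen=np.array(e[0])+[u-24,v-24]
    print(cen,e[1],onz("top",[cen],z)[:,:2],"diam",np.mean(e[1])/596*(1.1-z))
P=onz("top",c([[625,335]]),.082);print("orange",P)
print([a for a in dir(r) if a[0]!='_'],r.grasp_offset)
E
```

```text
plat top [[ 0.5849  0.0489]
 [ 0.6048 -0.0932]
 [ 0.4551 -0.1147]
 [ 0.433   0.0283]] [0.1436 0.1512 0.1447 0.1533]
plat scene FR?, [[ 0.6043 -0.0947]
 [ 0.4542 -0.1138]
 [ 0.4352  0.028 ]
 [ 0.5853  0.0471]] [0.1514 0.143  0.1512 0.1431]
mat [[ 0.5636  0.0285]
 [ 0.4465  0.0132]
 [ 0.4566 -0.049 ]]
top blue ((309.8467102050781, 245.67152404785156), (39.50711441040039, 16.42945671081543), 83.41805267333984) [[ 0.5009 -0.0886]]
[[ 0.5331 -0.0695]
 [ 0.5376 -0.098 ]
 [ 0.4689 -0.1075]
 [ 0.4647 -0.0792]]
scene blue ((328.47418212890625, 249.0603485107422), (42.93720245361328, 16.54461097717285), 23.198591232299805) [[ 0.5017 -0.0897]]
[[ 0.5315 -0.0695]
 [ 0.5421 -0.1004]
 [ 0.472  -0.1098]
 [ 0.4633 -0.0794]]
[264.7116 239.3085] (33.44245147705078, 33.815547943115234) [[ 0.5085 -0.0099]] diam 0.0572144391040674
[266.9717 156.1654] (22.208160400390625, 22.939287185668945) [[ 0.6723 -0.0089]] diam 0.04052665177607697
[228.0481 319.2198] (23.281835556030273, 23.99942970275879) [[0.371  0.0492]] diam 0.04244207535814119
orange [[ 0.5011 -0.1406  0.082 ]]
['IKError', 'grasp_offset'] 0.0187
```

The lane dish measures about 57 mm across and the bench dishes about 41 mm, so the lane disc is the target. In the nest frame the origin is about (0.551, -0.0045) with yaw about 0.135, and the dish is at x ≈ -43, y ≈ 0. First I'll turn to the lane's yaw and travel low and retracted, so the arm clears the pendant.

Call:
move_arm:
  steps: "69 0 0 0 6.3 0 0; 69 0 0 0 6.3 0 0; 69 0 0.033 -0.0445 0 0 0; 69 0 0.033 -0.0445 0 0 0; 69 0 0.033 -0.0445 0 0 0; 69 0 0.033 -0.0445 0 0 0; 69 0 0.033 -0.0445 0 0 0; 69 0 0.033 -0.0445 0 0 0"

```text
time: 1.1
position: [0.3607, -0.2459, 0.208]
tcp_rot: [[-0.0, 0.991, 0.135], [0.0, 0.135, -0.991], [-1.0, -0.0, -0.0]]
force: [1.1, -0.8, -0.5]
width: 0.0589
```

Call:
move_arm:
  steps: "69 0 0.0325 -0.0443 0 0 0; 69 0 0.0325 -0.0443 0 0 0; 69 0 0.0325 -0.0443 0 0 0; 69 0 0.0325 -0.0443 0 0 0; 69 0.03 0 0 0 0 0; 69 0 0 0 0 0 0"

```text
time: 1.85
position: [0.4633, -0.0536, 0.1762]
tcp_rot: [[-0.006, 0.991, 0.137], [0.001, 0.137, -0.991], [-1.0, -0.006, -0.001]]
force: [-0.0, 1.3, 0.0]
width: 0.0591
```

```bash
python3 - <<'E'
from h import *
for n in("scene","top"):
    im=get_image(n)[:,:,::-1]; cv2.imwrite(f"pics/{n}1.png",im)
a=cv2.imread("pics/scene1.png")[120:420,160:480]
cv2.imwrite("pics/scene1c.png",cv2.resize(a,None,fx=2,fy=2,interpolation=cv2.INTER_CUBIC))
print(state()["position"],state()["width"],state()["force"])
E
```

```text
[ 0.4649758  -0.05476228  0.17845139] 0.05892192912259471 [0.0031742  0.10984087 1.40672353]
```

View pics/scene1c.png

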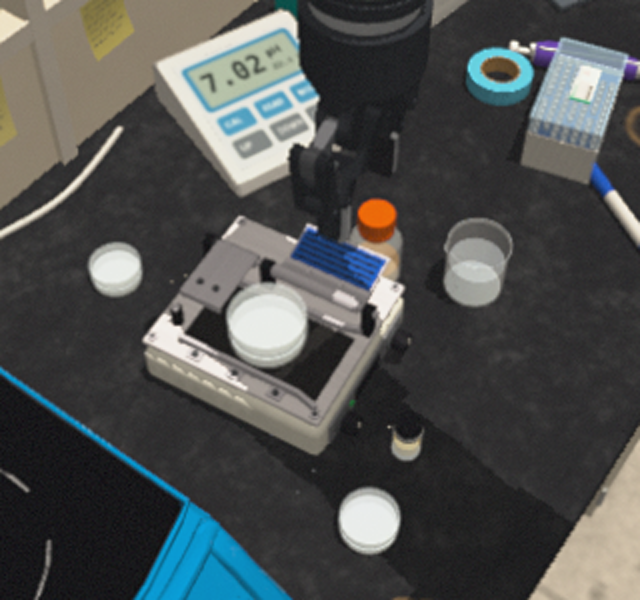

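View pics/top1.png

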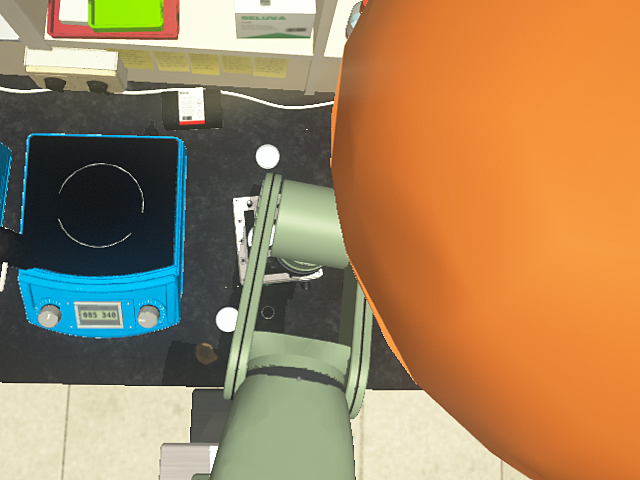

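Call:
move_arm:
  steps: "69 0.03 0 -0.002 0 0 0; 69 0.03 0 0 0 0 0; 69 0.018 0 0 0 0 0; 69 0 0 0 0 0 0; 69 0 0 0 0 0 0"

```text
time: 2.58
position: [0.4658, -0.0531, 0.1015]
tcp_rot: [[0.003, 0.991, 0.134], [-0.0, 0.134, -0.991], [-1.0, 0.003, 0.001]]
force: [0.4, -0.2, -0.1]
width: 0.0588
```

```bash
python3 - <<'E'
from h import *
im=get_image("scene")[:,:,::-1].copy(); s=state();print(s["position"],s["width"],s["force"]); R=s["tcp_rot"]
P=[s["position"]+R@np.array([b,y,z]) for b in(0,-.008) for z in(-.0295,-.044) for y in(-.011,.011)]
q=proj("scene",P);print(q.round(0))
a=cv2.resize(im[180:380,210:410],None,fx=3,fy=3,interpolation=cv2.INTER_CUBIC)
for k,p in enumerate(q): cv2.circle(a,tuple(int(v) for v in (p-[210,180])*3),2,(0,0,255) if k<4 else(0,255,0),-1)
cv2.imwrite("pics/s2.png",a)
E
```

```text
[ 0.46589494 -0.05304034  0.10161294] 0.05878273800688745 [-0.15661396  0.06528433  0.31688601]
[[331. 285.]
 [318. 279.]
 [326. 292.]
 [313. 286.]
 [331. 282.]
 [318. 276.]
 [326. 289.]
 [313. 283.]]
```

View pics/s2.png

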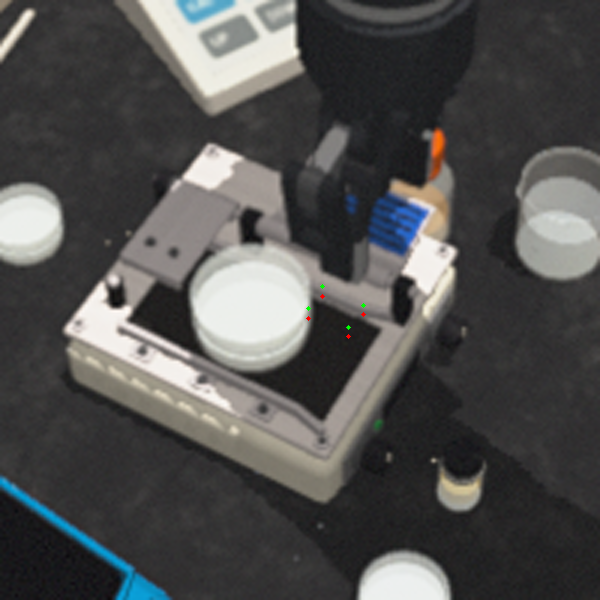

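```bash
python3 - <<'E'
from h import *
im=get_image("scene")[:,:,::-1].copy()
a=im[200:310,280:390]
a=np.clip(a.astype(float)*1.8,0,255).astype(np.uint8)
a=cv2.resize(a,None,fx=5.4,fy=5.4,interpolation=cv2.INTER_CUBIC)
cv2.imwrite("pics/s3.png",a)
E
```

```text
(no output)
```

View pics/s3.png

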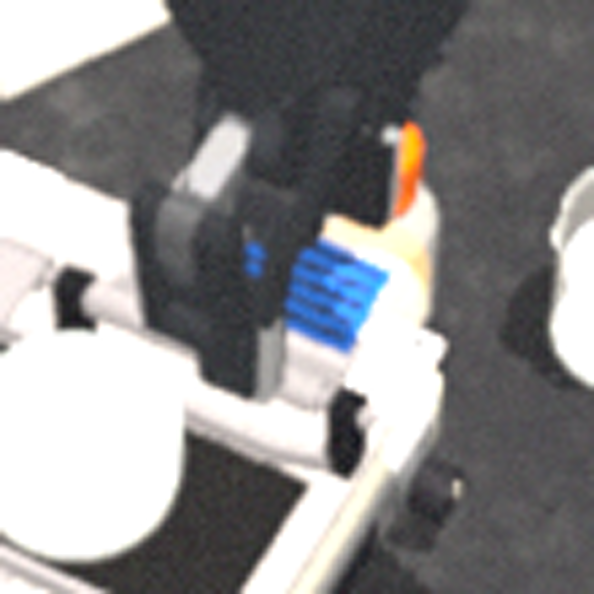

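```bash
python3 - <<'E'
from h import *
np.set_printoptions(precision=4,suppress=True)
print(proj("scene",onz("scene",[[325,272]],.056)))
s=state();R=s["tcp_rot"];p=s["position"]
# place observed px on planes of constant tool-z (finger B inner/outer)
px=np.array([[205,380],[255,397],[283,385],[325,190+25],[390,222]])/5.4+[280,200]
e,d=ray("scene",px)
for z in(-.0295,-.044,.0295,.044):
    n=R[:,2]; t=((p+R[:,2]*z-e)@n)/(d@n); X=e+d*t[:,None]; print(z,((X-p)@R*1000).round(1))
E
```

```text
[[325. 272.]]
-0.0295 [[ -21.5   10.6  -29.5]
 [ -23.9   -4.3  -29.5]
 [ -34.6  -12.3  -29.5]
 [-109.3  -21.3  -29.5]
 [-116.7  -38.1  -29.5]]
-0.044 [[ -44.2    2.7  -44. ]
 [ -46.6  -11.6  -44. ]
 [ -56.9  -19.3  -44. ]
 [-128.9  -28.   -44. ]
 [-136.1  -44.2  -44. ]]
0.0295 [[ 71.1  42.6  29.5]
 [ 68.3  25.5  29.5]
 [ 56.   16.4  29.5]
 [-29.6   6.   29.5]
 [-38.2 -13.3  29.5]]
0.044 [[ 93.8  50.4  44. ]
 [ 90.9  32.8  44. ]
 [ 78.3  23.4  44. ]
 [-10.1  12.7  44. ]
 [-18.9  -7.1  44. ]]
```

```bash
python3 - <<'E'
from h import *
im=get_image("scene")[:,:,::-1].copy()
s=state();R=s["tcp_rot"];p=s["position"]
f=4;o=np.array([260,150])
a=cv2.resize(np.clip(im[150:300,260:420].astype(float)*2,0,255).astype(np.uint8),None,fx=f,fy=f,interpolation=cv2.INTER_CUBIC)
def box(x,y,z,c):
    C=[(i,j,k) for i in x for j in y for k in z]
    q=(proj("scene",[p+R@np.array(v) for v in C])-o+.5)*f
    for i in range(8):
        for j in range(i):
            if sum(u!=v for u,v in zip(C[i],C[j]))==1: cv2.line(a,tuple(int(t) for t in q[i]),tuple(int(t) for t in q[j]),c,1)
box((-.073,-.1),(-.038,.038),(-.0425,.0425),(0,255,0))
box((0,-.06),(-.011,.011),(-.0295,-.044),(0,0,255))
box((0,-.06),(-.011,.011),(.0295,.044),(255,0,255))
cv2.imwrite("pics/s4.png",a)
E
```

```text
(no output)
```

View pics/s4.png

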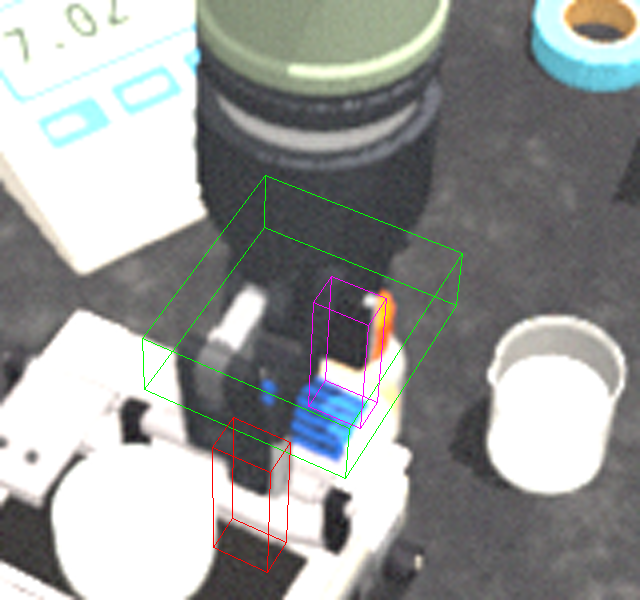

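Call:
move_arm:
  steps: "69 0.006 0 0 0 0 0; 69 0.006 0 0 0 0 0; 69 0 0 0 0 0 0; 69 0 0 0 0 0 0"

```text
time: 3.22
position: [0.4648, -0.0525, 0.0881]
tcp_rot: [[-0.0, 0.991, 0.136], [-0.0, 0.136, -0.991], [-1.0, -0.0, 0.0]]
force: [1.1, -0.0, 0.2]
width: 0.0591
```

```bash
cat >> h.py <<'E'
def look(name,tag,o=(260,150),sz=(160,150),f=4,g=2,boxes=True,xt=0):
    im=get_image(name)[:,:,::-1].copy(); s=state();R=s["tcp_rot"];p=s["position"]; o=np.array(o)
    cv2.imwrite(f"pics/{tag}_raw.png",im)
    a=cv2.resize(np.clip(im[o[1]:o[1]+sz[1],o[0]:o[0]+sz[0]].astype(float)*g,0,255).astype(np.uint8),None,fx=f,fy=f,interpolation=cv2.INTER_CUBIC)
    def box(x,y,z,c):
        C=[(i,j,k) for i in x for j in y for k in z]
        q=(proj(name,[p+R@np.array(v) for v in C])-o+.5)*f
        for i in range(8):
            for j in range(i):
                if sum(u!=v for u,v in zip(C[i],C[j]))==1: cv2.line(a,tuple(int(t) for t in q[i]),tuple(int(t) for t in q[j]),c,1)
    h=s["width"]/2
    if boxes:
        box((xt,-.06),(-.011,.011),(-h,-h-.0145),(0,0,255)); box((xt,-.06),(-.011,.011),(h,h+.0145),(255,0,255))
    cv2.imwrite(f"pics/{tag}.png",a); print(p.round(4),s["width"].round(4),s["force"].round(2))
E
python3 -c "
from h import *
look('scene','s5')"
```

```text
Traceback (most recent call last):
  File "h.py", line 25, in look
    cv2.imwrite(f"pics/{tag}.png",a); print(p.round(4),s["width"].round(4),s["force"].round(2))
                                                       ^^^^^^^^^^^^^^^^
AttributeError: 'float' object has no attribute 'round'
```

View pics/s5.png

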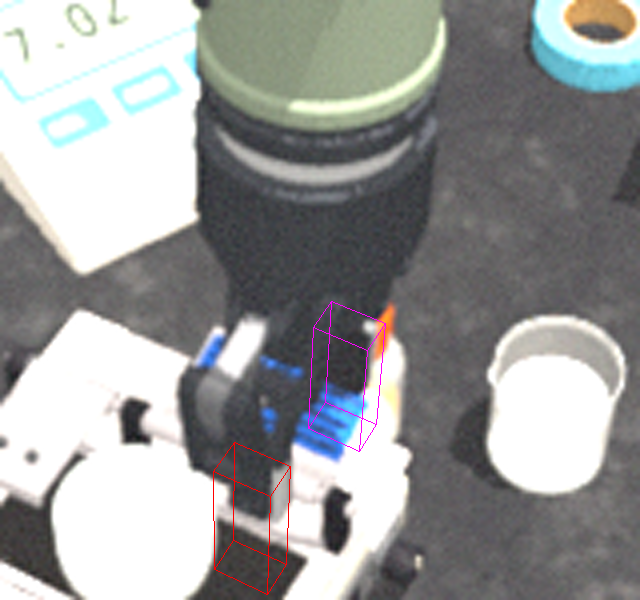

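```bash
sed -i 's/s\["width"\].round(4)/round(s["width"],4)/' h.py; python3 -c "
from h import *
s=state()
for x in(0,-.073,-.1,-.15,-.2): print(x,proj('top',[s['position']+s['tcp_rot']@[x,0,0]]).round(1),proj('scene',[s['position']+s['tcp_rot']@[x,0,0]]).round(1))
look('top','t5',o=(220,150),sz=(160,150))"
```

```text
0 [[288.7 265.2]] [[333.9 273.3]]
-0.073 [[291.2 260.9]] [[335.3 242.6]]
-0.1 [[292.2 259.1]] [[335.8 230. ]]
-0.15 [[294.3 255.5]] [[336.9 204.8]]
-0.2 [[296.6 251.4]] [[338.1 176.7]]
[ 0.4649 -0.0525  0.0883] 0.0586 [-0.32  0.03 -0.77]
```

View pics/t5.png

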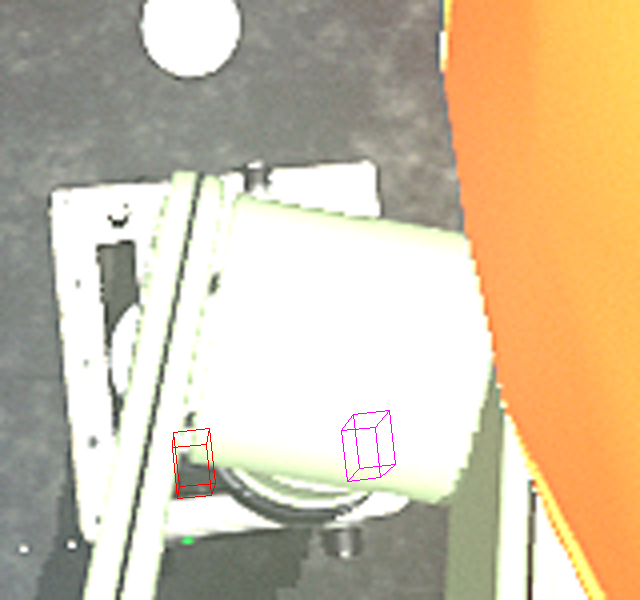

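View pics/s5_raw.png

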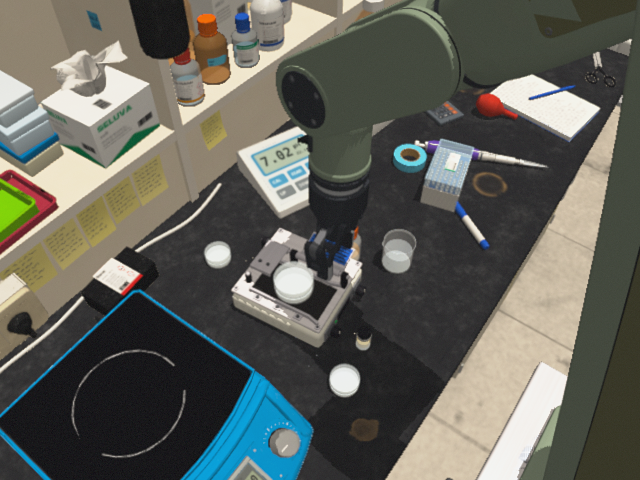

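Call:
move_arm:
  steps: "69 0.004 0 0 0 0 0; 69 0.004 0 0 0 0 0; 69 0 0 0 0 0 0; 69 0 0 0 0 0 0"

```text
time: 3.82
position: [0.4648, -0.0525, 0.0802]
tcp_rot: [[-0.0, 0.991, 0.135], [-0.0, 0.135, -0.991], [-1.0, -0.0, 0.0]]
force: [-0.2, 0.2, 0.2]
width: 0.0588
```

```bash
python3 -c "
from h import *
look('scene','s6',o=(280,200),sz=(100,100),f=6)"
```

```text
[ 0.4649 -0.0525  0.0802] 0.0591 [0.22 0.11 0.39]
```

View pics/s6.png

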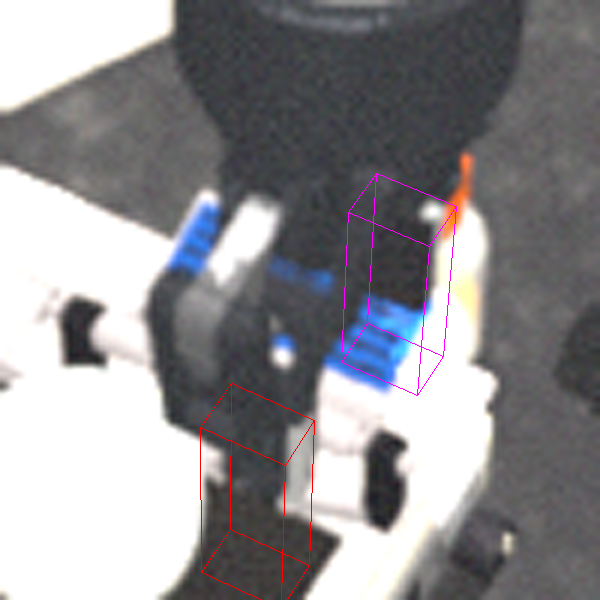

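Call:
move_arm:
  steps: "69 0.004 0 0 0 0 0; 69 0.004 0 0 0 0 0; 69 0 0 0 0 0 0; 69 0 0 0 0 0 0"

```text
time: 4.38
position: [0.4649, -0.0525, 0.0721]
tcp_rot: [[-0.0, 0.991, 0.136], [-0.0, 0.136, -0.991], [-1.0, -0.0, 0.0]]
force: [0.9, -0.5, 0.6]
width: 0.0588
```

Call:
move_arm:
  steps: "69 0.004 0 0 0 0 0; 69 0 0 0 0 0 0; 69 0 0 0 0 0 0"

```text
time: 4.75
position: [0.4648, -0.0525, 0.0682]
tcp_rot: [[-0.0, 0.991, 0.135], [-0.0, 0.135, -0.991], [-1.0, -0.0, 0.0]]
force: [0.0, 0.7, 0.4]
width: 0.0588
```

```bash
python3 -c "
from h import *
look('scene','s7',o=(280,200),sz=(100,100),f=6,boxes=False)"
```

```text
[ 0.4649 -0.0525  0.0682] 0.059 [-0.3  -0.23  0.6 ]
```

View pics/s7.png

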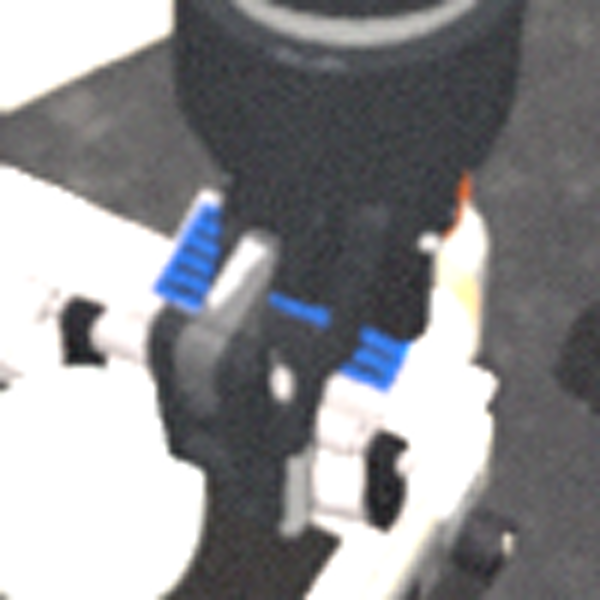

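```bash
python3 - <<'E'
from h import *
s=state();R=s["tcp_rot"];p=s["position"]
px=np.array([[283,537],[308,525],[428,335]])/6+[280,200]-.4
e,d=ray("scene",px)
for y in(-.011,-.005):
    n=R[:,1]; t=((p+n*y-e)@n)/(d@n); print(y,((e+d*t[:,None]-p)@R*1000).round(1))
E
```

```text
-0.011 [[-42.6 -11.  -43.8]
 [-30.9 -11.  -30.8]
 [-33.  -11.   33.1]]
-0.005 [[-23.1  -5.  -32. ]
 [-11.   -5.  -18.6]
 [-13.2  -5.   47.3]]
```

Call:
move_arm:
  steps: "69 0.004 0 0 0 0 0; 69 0.004 0 0 0 0 0; 69 0 0 0 0 0 0; 69 0 0 0 0 0 0"

```text
time: 5.3
position: [0.4649, -0.0525, 0.0602]
tcp_rot: [[-0.0, 0.991, 0.135], [-0.0, 0.135, -0.991], [-1.0, -0.0, 0.0]]
force: [-1.0, 0.2, 0.5]
width: 0.0588
```

```bash
python3 -c "
from h import *
look('scene','s8',o=(280,200),sz=(100,100),f=6,boxes=False)"
```

```text
[ 0.4649 -0.0525  0.0602] 0.0588 [ 0.68  0.05 -0.16]
```

View pics/s8.png

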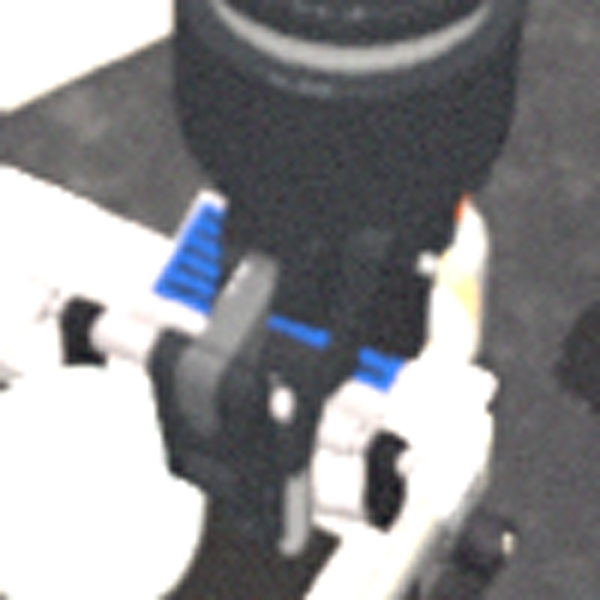

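Call:
move_arm:
  steps: "69 0.004 0 0 0 0 0; 69 0.002 0 0 0 0 0; 69 0 0 0 0 0 0"

```text
time: 5.72
position: [0.4646, -0.0525, 0.054]
tcp_rot: [[-0.001, 0.991, 0.135], [-0.0, 0.135, -0.991], [-1.0, -0.001, -0.0]]
force: [-0.1, -0.0, 0.0]
width: 0.0585
```

Call:
move_arm:
  steps: "69 0.003 0 0 0 0 0; 69 0 0 0 0 0 0; 69 0 0 0 0 0 0"

```text
time: 6.1
position: [0.4651, -0.0525, 0.0514]
tcp_rot: [[0.001, 0.991, 0.136], [-0.0, 0.136, -0.991], [-1.0, 0.001, 0.0]]
force: [0.5, 0.2, 1.3]
width: 0.0587
```

```bash
python3 -c "
from h import *
look('scene','s9',o=(280,200),sz=(100,100),f=6,boxes=False)"
```

```text
[ 0.4651 -0.0525  0.0514] 0.0593 [0.31 0.05 1.92]
```

View pics/s9.png

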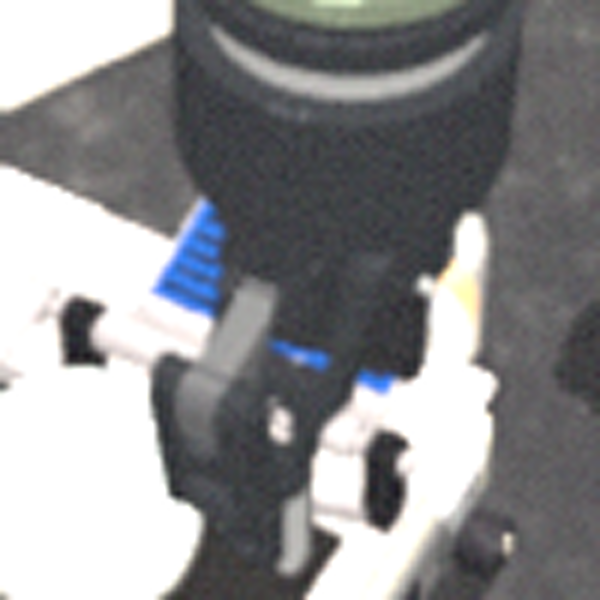

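Call:
move_arm:
  steps: "69 0.003 0 0 0 0 0; 69 0.003 0 0 0 0 0; 69 0.003 0 0 0 0 0; 69 0.002 0 0 0 0 0; 69 0 0 0 0 0 0; 69 0 0 0 0 0 0"

```text
time: 6.9
position: [0.465, -0.0521, 0.0405]
tcp_rot: [[0.0, 0.991, 0.135], [0.0, 0.135, -0.991], [-1.0, 0.001, -0.0]]
force: [-0.6, 3.4, 6.9]
width: 0.0589
```

```bash
python3 -c "
from h import *
look('scene','s10',o=(240,200),sz=(130,120),f=5,g=1.6,boxes=False)"
```

```text
[ 0.465  -0.0521  0.0406] 0.0587 [-1.98  3.05  7.83]
```

View pics/s10.png

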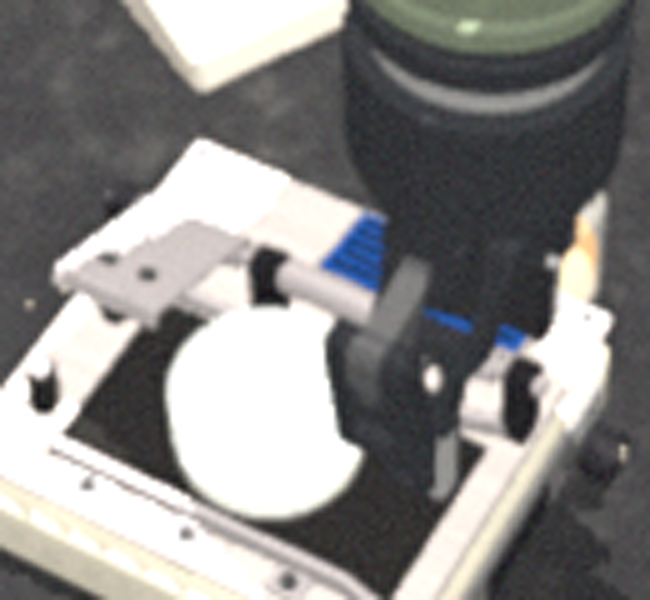

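```bash
cat >> h.py <<'E'
N=np.array([.551,-.0045,.056]);c_,s_=np.cos(.135),np.sin(.135)
RN=np.array([[c_,-s_,0],[s_,c_,0],[0,0,1]])
def nestx(cam,px,x):
    e,d=ray(cam,px);e=(e-N)@RN;d=d@RN;t=(x-e[0])/d[:,0];return e+d*t[:,None]
def tn(P): return (np.asarray(P)-N)@RN*1000
E
python3 - <<'E'
from h import *
f=np.array([[150,325],[153,318],[60,275]])/5+[240,200]-.4
# shut flap in scene0: crop4 offset 210,210
g=np.array([[237,262],[163,222]])/4+[210,210]-.4
for n,q in(("open",f),("shut",g)):
    print(n,(nestx("scene",q,-.008)*1000).round(1),(nestx("scene",q,.028)*1000).round(1))
print(tn(state()["position"]))
E
```

```text
open [[ -8.    8.5  51.6]
 [ -8.    6.7  52.9]
 [ -8.   45.8 117.7]] [[ 28.  -39.1 -27.9]
 [ 28.  -41.2 -26.5]
 [ 28.    2.7  46.3]]
shut [[ -8.   13.2  30.8]
 [ -8.   51.6 101. ]] [[ 28.  -33.9 -51.3]
 [ 28.    9.2  27.6]]
[-91.60195898 -35.61529126 -15.43954907]
```

Call:
move_arm:
  steps: "69 0.0015 0 0 0 0 0; 69 0 0.002 0 0 0 0; 69 0 0.003 0 0 0 0; 69 0 0.003 0 0 0 0; 69 0 0 0 0 0 0"

```text
time: 7.58
position: [0.4699, -0.0521, 0.0387]
tcp_rot: [[-0.006, 0.991, 0.136], [-0.001, 0.136, -0.991], [-1.0, -0.006, 0.0]]
force: [-7.2, -1.8, 11.7]
width: 0.0589
```

Call:
move_arm:
  steps: "69 0 0.003 0 0 0 0; 69 0 0.003 0 0 0 0; 69 0 0.003 0 0 0 0; 69 0 0.003 0 0 0 0; 69 0 0 0 0 0 0"

```text
time: 8.2
position: [0.4816, -0.0508, 0.0386]
tcp_rot: [[-0.006, 0.991, 0.136], [-0.002, 0.136, -0.991], [-1.0, -0.006, 0.001]]
force: [-7.6, -3.1, 10.6]
width: 0.059
```

```bash
python3 -c "
from h import *
print(tn(state()['position']))
look('scene','s11',o=(240,200),sz=(130,120),f=5,g=1.6,boxes=False)"
```

```text
[-74.97019501 -36.53925873 -17.37738773]
[ 0.4816 -0.0508  0.0386] 0.0588 [-6.08 -3.53 10.77]
```

View pics/s11.png

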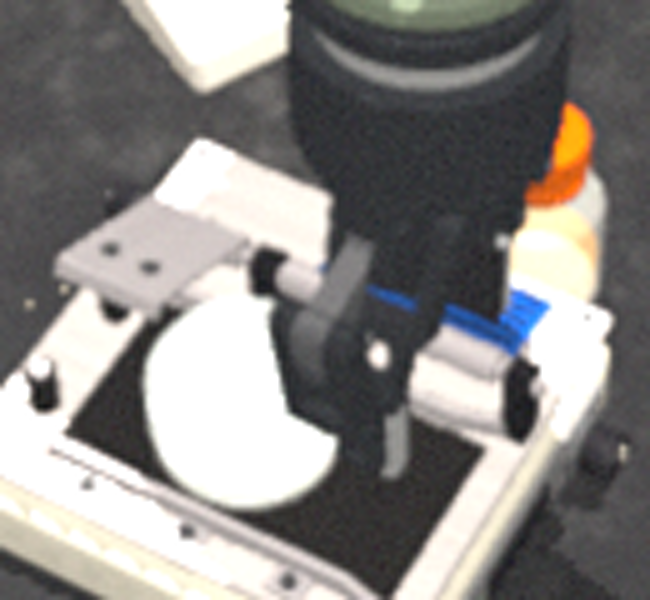

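Call:
move_arm:
  steps: "69 0 0.003 0 0 0 0; 69 0 0.003 0 0 0 0; 69 0 0.003 0 0 0 0; 69 0 0.003 0 0 0 0; 69 0 0 0 0 0 0"

```text
time: 8.88
position: [0.4936, -0.0492, 0.0387]
tcp_rot: [[-0.006, 0.991, 0.136], [-0.002, 0.136, -0.991], [-1.0, -0.006, 0.001]]
force: [-7.1, -3.3, 10.5]
width: 0.0589
```

```bash
python3 -c "
from h import *
print(tn(state()['position']))
look('scene','s12',o=(240,200),sz=(130,120),f=5,g=1.6,boxes=False)"
```

```text
[-62.93923919 -36.5936607  -17.31837008]
[ 0.4935 -0.0492  0.0387] 0.0594 [-6.91 -3.17 11.  ]
```

View pics/s12.png

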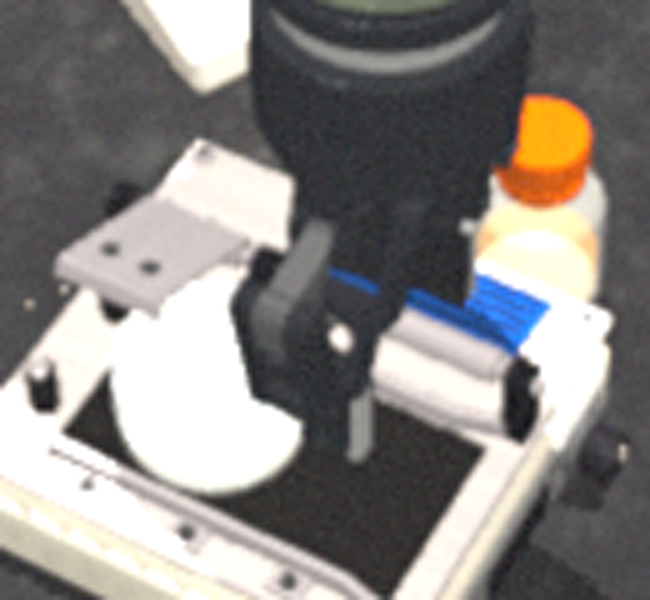

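Call:
move_arm:
  steps: "69 0 0.003 0 0 0 0; 69 0 0.003 0 0 0 0; 69 0 0.003 0 0 0 0; 69 0 0.003 0 0 0 0; 69 0 0 0 0 0 0"

```text
time: 9.55
position: [0.5057, -0.0476, 0.0387]
tcp_rot: [[-0.006, 0.991, 0.136], [-0.002, 0.136, -0.991], [-1.0, -0.006, 0.001]]
force: [-6.3, -3.4, 9.5]
width: 0.059
```

```bash
python3 -c "
from h import *
print(tn(state()['position']))
look('scene','s13',o=(240,200),sz=(130,120),f=5,g=1.6,boxes=False)"
```

```text
[-50.73219869 -36.64668259 -17.30474081]
[ 0.5057 -0.0476  0.0387] 0.059 [-6.48 -3.42 10.76]
```

View pics/s13.png

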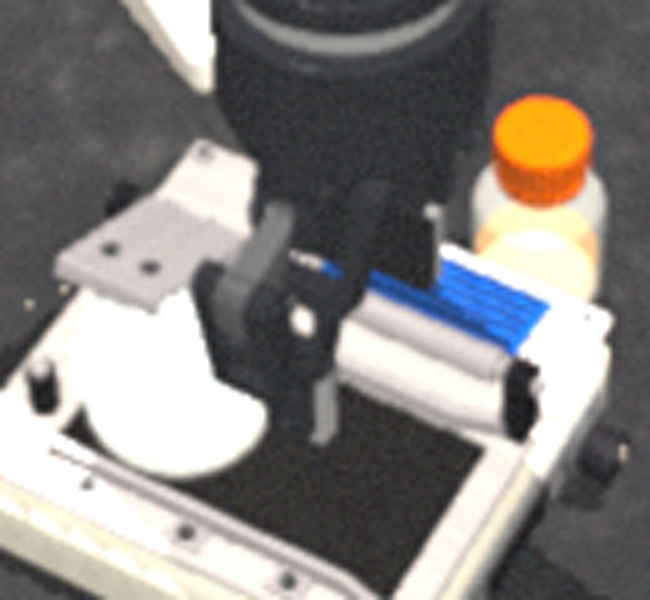

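```bash
python3 -c "
from h import *
s=state();R=s['tcp_rot'];p=s['position']
e,d=ray('scene',np.array([[195,275],[218,368],[250,395]])/5+[240,200]-.4)
for z in(-.0294,-.044,-.057):
    n=R[:,2];t=((p+n*z-e)@n)/(d@n);X=e+d*t[:,None];print(z,((X-p)@R*1000).round(1).tolist(),tn(X).round(1).tolist())
"
```

```text
-0.0294 [[-79.5, 35.7, -29.4], [-36.6, 30.4, -29.4], [-29.9, 19.4, -29.4]] [[-14.5, -7.1, 62.0], [-20.1, -7.2, 19.2], [-31.1, -7.2, 12.5]]
-0.044 [[-102.5, 25.3, -44.0], [-61.2, 20.1, -44.0], [-54.7, 9.5, -44.0]] [[-24.9, 7.5, 85.0], [-30.3, 7.5, 43.7], [-40.9, 7.4, 37.3]]
-0.057 [[-123.0, 15.9, -57.0], [-83.0, 11.0, -57.0], [-76.8, 0.7, -57.0]] [[-34.1, 20.5, 105.5], [-39.3, 20.5, 65.6], [-49.6, 20.4, 59.4]]
```

Call:
move_arm:
  steps: "69 0 0.002 0 0 0 0; 69 0 0.002 0 0 0 0; 69 0 0.002 0 0 0 0; 69 0 0 0 0 0 0"

```text
time: 10.1
position: [0.5114, -0.0469, 0.0387]
tcp_rot: [[-0.006, 0.991, 0.136], [-0.002, 0.136, -0.991], [-1.0, -0.006, 0.001]]
force: [-6.4, -3.5, 10.4]
width: 0.0588
```

Call:
move_arm:
  steps: "69 0 0.001 0 0 0 0; 69 0 0.001 0 0 0 0; 69 0 0 0 0 0 0"

```text
time: 10.48
position: [0.5114, -0.0468, 0.0386]
tcp_rot: [[-0.01, 0.991, 0.136], [-0.002, 0.136, -0.991], [-1.0, -0.01, 0.001]]
force: [-10.6, -4.7, 12.4]
width: 0.0588
```

```bash
python3 -c "
from h import *
print(tn(state()['position']))
look('scene','s14',o=(240,200),sz=(130,120),f=5,g=1.3,boxes=False)"
```

```text
[-44.89109822 -36.61253144 -17.4339407 ]
[ 0.5115 -0.0468  0.0386] 0.0588 [-10.99  -4.98  13.39]
```

View pics/s14.png

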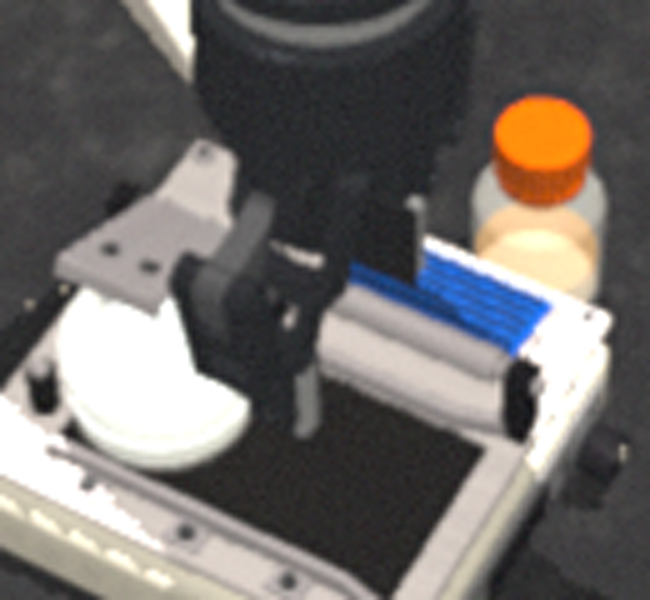

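```bash
cat > dish.py <<'E'
from h import *
import sys
from scipy.optimize import least_squares
im=cv2.imread(sys.argv[1]);g=cv2.cvtColor(im,cv2.COLOR_BGR2GRAY).astype(float)
x0,x1=int(sys.argv[2]),int(sys.argv[3])
pts=[]
for u in range(x0,x1):
    col=g[280:312,u]
    for v in range(30,0,-1):   # from below up: first dark->bright crossing above mat
        pass
    # find dark mat pixel run then bright above it
    br=np.where(col>75)[0]; 
    dk=[v for v in range(1,31) if col[v]<=60 and col[v-1]>60]
    if dk: v=dk[0]; pts.append((u,280+v-1+(col[v-1]-60)/(col[v-1]-col[v])))
pts=np.array(pts);print(pts.round(1).tolist())
X=(onz("scene",pts,.056)-N)@RN*1000
f=least_squares(lambda c:np.hypot(X[:,0]-c[0],X[:,1]-c[1])-30,[0,0],loss="soft_l1");print("centre nest mm",f.x.round(1),np.abs(f.fun).max().round(1))
E
python3 dish.py pics/s14_raw.png 262 289; python3 dish.py pics/scene0.png 285 305
```

```text
[[269.0, 294.0], [270.0, 294.0], [271.0, 294.1], [272.0, 294.0], [273.0, 294.0], [274.0, 294.0], [275.0, 293.9], [276.0, 293.8], [277.0, 293.6], [278.0, 293.2], [279.0, 292.8], [280.0, 292.5], [281.0, 292.2], [282.0, 291.7], [283.0, 290.9], [284.0, 290.4], [285.0, 289.6], [286.0, 288.8], [287.0, 287.9], [288.0, 286.7]]
centre nest mm [-2.1 -2.4] 0.3
[[291.0, 303.9], [292.0, 303.9], [293.0, 303.9], [294.0, 303.9], [295.0, 303.9], [296.0, 303.9], [297.0, 303.9], [298.0, 303.8], [299.0, 303.7], [300.0, 303.1], [301.0, 302.9], [302.0, 302.5], [303.0, 301.8], [304.0, 301.4]]
centre nest mm [-40.7  -3.6] 0.5
```

```bash
python3 - <<'E'
from h import *
a=onz("top",np.array([[173,112]])/5+[215,180]-.4,.074); b=onz("scene",np.array([[153,248]])/4+[210,210]-.4,.074); c=onz("scene",np.array([[153,287]])/4+[210,210]-.4,.056)
for q in(a,b,c): t=tn(q)[0];print(t.round(1),np.hypot(*t[:2]).round(1))
im=cv2.imread("pics/scene0.png")[255:300,230:275];cv2.imwrite("pics/p0.png",cv2.resize(im,None,fx=12,fy=12,interpolation=cv2.INTER_CUBIC))
im=cv2.imread("pics/s14_raw.png")[255:300,230:275];cv2.imwrite("pics/p1.png",cv2.resize(im,None,fx=12,fy=12,interpolation=cv2.INTER_CUBIC))
E
```

```text
[27.2 20.6 18. ] 34.1
[29.2 15.9 18. ] 33.3
[27.6 21.4  0. ] 35.0
```

View pics/p0.png

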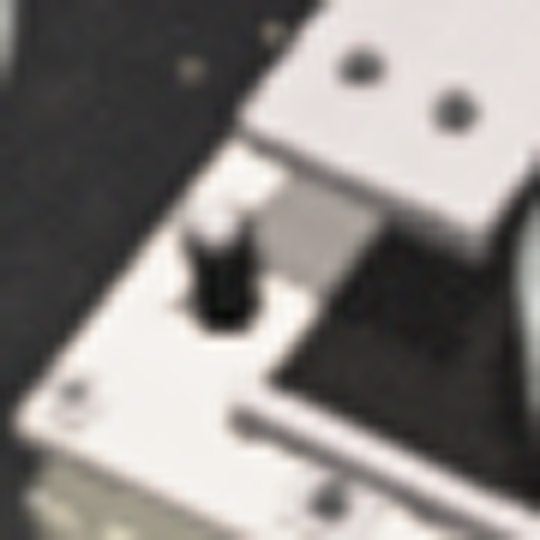

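View pics/p1.png

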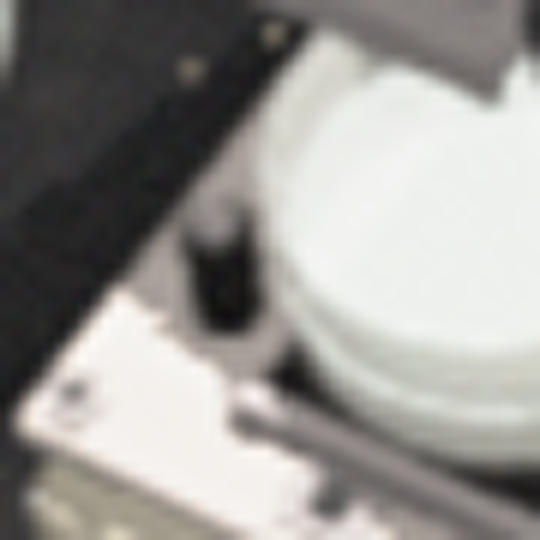

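```bash
python3 -c "
from h import *
s=state();print(s['force'],s['ft_torque'],tn(s['position']))"
```

```text
[-10.99473521  -4.9775982   13.38820219] [-1.12428139  1.79935209 -0.33264622] [-44.85933199 -36.58962053 -17.42071264]
```

Call:
move_arm:
  steps: "69 0 0.001 0 0 0 0; 69 0 0.001 0 0 0 0; 69 0 0 0 0 0 0"

```text
time: 10.9
position: [0.5137, -0.0466, 0.0387]
tcp_rot: [[-0.01, 0.991, 0.137], [-0.002, 0.137, -0.991], [-1.0, -0.01, 0.001]]
force: [-10.3, -3.7, 13.6]
width: 0.0589
```

```bash
python3 -c "
from h import *
s=state();print(s['force'],s['ft_torque'],tn(s['position']))
look('scene','s15',o=(240,200),sz=(130,120),f=5,g=1.3,boxes=False)"; python3 dish.py pics/s15_raw.png 266 289
python3 - <<'E'
import cv2
im=cv2.imread("pics/s15_raw.png")[240:300,230:290];cv2.imwrite("pics/p2.png",cv2.resize(im,None,fx=10,fy=10,interpolation=cv2.INTER_CUBIC))
E
```

```text
[-10.29606692  -3.6649491   13.58082774] [-1.04952359  1.68778675 -0.18451939] [-42.6479309  -36.68165776 -17.32901063]
[ 0.5137 -0.0466  0.0387] 0.0588 [-9.94 -5.03 13.54]
[[268.0, 293.9], [269.0, 293.7], [270.0, 293.8], [271.0, 293.8], [272.0, 293.6], [273.0, 293.6], [274.0, 293.4], [275.0, 293.2], [276.0, 292.9], [277.0, 292.7], [278.0, 292.4], [279.0, 291.9], [280.0, 291.5], [281.0, 290.9], [282.0, 290.4], [283.0, 289.7], [284.0, 288.9], [285.0, 288.1], [286.0, 287.0], [287.0, 285.9], [288.0, 284.5]]
centre nest mm [ 0.3 -1.8] 0.4
```

View pics/p2.png

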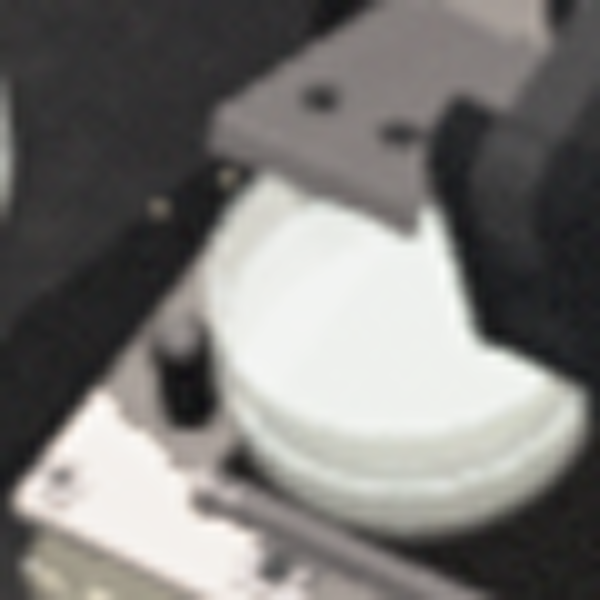

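Call:
move_arm:
  steps: "69 0 0.001 0 0 0 0; 69 0 0 0 0 0 0; 69 0 0 0 0 0 0"

```text
time: 11.32
position: [0.5136, -0.0466, 0.0386]
tcp_rot: [[-0.012, 0.991, 0.137], [-0.003, 0.137, -0.991], [-1.0, -0.012, 0.001]]
force: [-12.3, -5.4, 14.8]
width: 0.0587
```

Call:
move_arm:
  steps: "69 0 0.001 0 0 0 0; 69 0 0 0 0 0 0; 69 0 0 0 0 0 0"

```text
time: 11.7
position: [0.5136, -0.0465, 0.0386]
tcp_rot: [[-0.014, 0.99, 0.137], [-0.003, 0.137, -0.991], [-1.0, -0.014, 0.001]]
force: [-15.3, -6.0, 16.4]
width: 0.059
```

```bash
python3 -c "
from h import *
s=state();print(s['force'],s['ft_torque'],tn(s['position']))
look('scene','s16',o=(230,190),sz=(130,120),f=5,g=1.3,boxes=False)"; python3 dish.py pics/s16_raw.png 266 287

```

```text
[-15.31345172  -6.02425269  16.42718217] [-1.26835901  2.30945575 -0.1172302 ] [-42.7374947  -36.62437987 -17.41150656]
[ 0.5136 -0.0465  0.0386] 0.0591 [-14.54  -5.85  17.07]
[[268.0, 294.0], [269.0, 293.8], [270.0, 293.8], [271.0, 293.7], [272.0, 293.6], [273.0, 293.6], [274.0, 293.4], [275.0, 293.1], [276.0, 292.9], [277.0, 292.7], [278.0, 292.4], [279.0, 291.9], [280.0, 291.4], [281.0, 290.9], [282.0, 290.3], [283.0, 289.7], [284.0, 288.9], [285.0, 288.1], [286.0, 287.1]]
centre nest mm [ 0.3 -1.8] 0.5
```

View pics/s16.png

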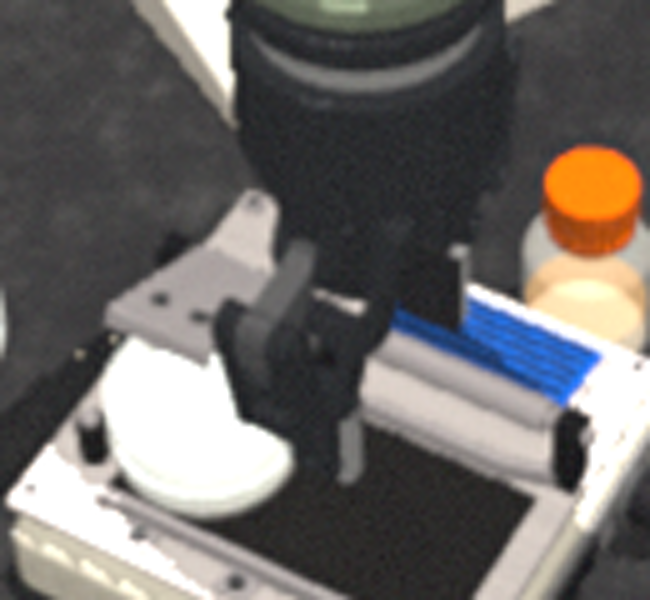

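Call:
move_arm:
  steps: "69 0 0.001 0 0 0 0; 69 0 0.001 0 0 0 0; 69 0 0 0 0 0 0"

```text
time: 12.12
position: [0.5135, -0.0465, 0.0386]
tcp_rot: [[-0.018, 0.99, 0.138], [-0.003, 0.138, -0.99], [-1.0, -0.018, 0.001]]
force: [-18.4, -7.1, 20.5]
width: 0.059
```

```bash
python3 -c "
from h import *
s=state();print(s['force'],s['ft_torque'],tn(s['position']),s['time'])
look('scene','s17',o=(230,190),sz=(130,120),f=5,g=1.3,boxes=False)"; python3 dish.py pics/s17_raw.png 266 287

```

```text
[-18.38657815  -7.0767129   20.50921821] [-1.39078618  3.02856985 -0.05254089] [-42.81455431 -36.57881321 -17.44615036] 12.125
[ 0.5135 -0.0465  0.0386] 0.0587 [-19.47  -6.69  21.12]
[[268.0, 293.9], [269.0, 293.7], [270.0, 293.7], [271.0, 293.8], [272.0, 293.6], [273.0, 293.5], [274.0, 293.4], [275.0, 293.1], [276.0, 292.9], [277.0, 292.7], [278.0, 292.3], [279.0, 291.8], [280.0, 291.4], [281.0, 290.9], [282.0, 290.4], [283.0, 289.7], [284.0, 289.0], [285.0, 288.0], [286.0, 287.0]]
centre nest mm [ 0.3 -1.8] 0.4
```

Call:
move_arm:
  steps: "69 0 0 0.0015 0 0 0; 69 0 0 0.0015 0 0 0; 69 0 0 0 0 0 0; 69 0 0 -0.002 0 0 0; 69 0 0 -0.002 0 0 0; 69 0 0 -0.002 0 0 0; 69 0 0 0 0 0 0; 69 0 0 0 0 0 0"

```text
time: 13.18
position: [0.5138, -0.0461, 0.0386]
tcp_rot: [[-0.016, 0.99, 0.141], [-0.008, 0.141, -0.99], [-1.0, -0.017, 0.005]]
force: [-18.1, -16.6, 19.3]
width: 0.0592
```

```bash
python3 -c "
from h import *
s=state();print(s['force'],s['ft_torque'],tn(s['position']),s['time'])
look('scene','s18',o=(230,190),sz=(130,120),f=5,g=1.3,boxes=False)"; python3 dish.py pics/s18_raw.png 266 287

```

```text
[-18.09226448 -16.64019912  19.26365361] [-2.75223068  2.78594899  0.3166126 ] [-42.42916271 -36.19850216 -17.37650772] 13.175
[ 0.5138 -0.0461  0.0386] 0.0591 [-17.76 -16.53  19.89]
[[269.0, 293.8], [270.0, 293.8], [271.0, 293.7], [272.0, 293.7], [273.0, 293.6], [274.0, 293.5], [275.0, 293.2], [276.0, 293.0], [277.0, 292.8], [278.0, 292.3], [279.0, 291.8], [280.0, 291.5], [281.0, 290.9], [282.0, 290.3], [283.0, 289.8], [284.0, 289.0], [285.0, 288.1], [286.0, 287.1]]
centre nest mm [ 0.3 -1.8] 0.2
```

View pics/s18.png

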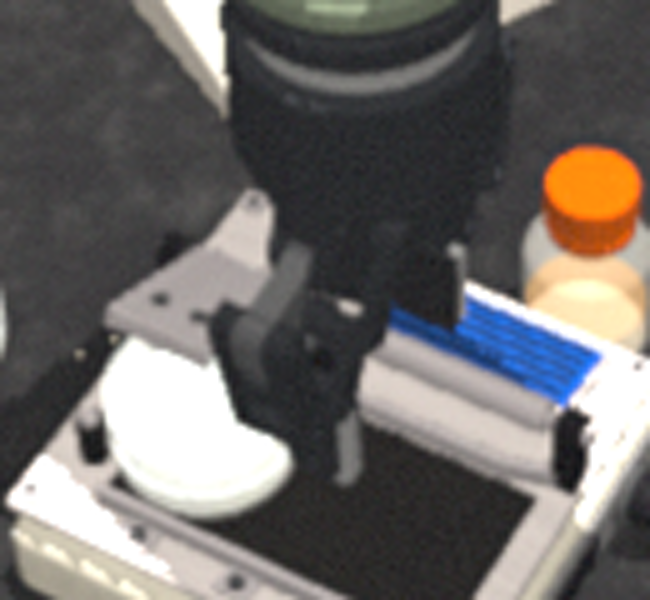

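Call:
move_arm:
  steps: "69 -0.001 0 0.0015 0 0 0; 69 0 0 0.0015 0 0 0; 69 0 0 0 0 0 0; 69 0 0 0 0 0 0"

```text
time: 13.72
position: [0.5138, -0.0463, 0.0388]
tcp_rot: [[-0.017, 0.99, 0.139], [-0.003, 0.139, -0.99], [-1.0, -0.018, 0.001]]
force: [-16.5, -5.5, 14.3]
width: 0.059
```

```bash
python3 -c "
from h import *
s=state();print(s['force'],s['ft_torque'],tn(s['position']),s['time'])
look('scene','s19',o=(230,190),sz=(130,120),f=5,g=1.3,boxes=False)"; python3 dish.py pics/s19_raw.png 266 287

```

```text
[-16.49864549  -5.53928825  14.28745125] [-1.2356446   2.54505853  0.40004764] [-42.44689751 -36.45939411 -17.21392836] 13.725
[ 0.5138 -0.0463  0.0388] 0.0587 [-16.43  -6.59  13.45]
[[268.0, 293.8], [269.0, 293.7], [270.0, 293.6], [271.0, 293.6], [272.0, 293.6], [273.0, 293.5], [274.0, 293.3], [275.0, 293.0], [276.0, 292.9], [277.0, 292.6], [278.0, 292.3], [279.0, 291.8], [280.0, 291.4], [281.0, 290.9], [282.0, 290.4], [283.0, 289.6], [284.0, 288.8], [285.0, 288.0], [286.0, 286.9]]
centre nest mm [ 0.4 -1.9] 0.4
```

Call:
move_arm:
  steps: "69 -0.001 0 0 0 0 0; 69 0 0.001 0 0 0 0; 69 0 0 0 0 0 0; 69 0 0 0 0 0 0"

```text
time: 14.28
position: [0.5138, -0.0463, 0.039]
tcp_rot: [[-0.02, 0.99, 0.139], [-0.003, 0.139, -0.99], [-1.0, -0.02, 0.0]]
force: [-17.4, -7.5, 10.0]
width: 0.0588
```

```bash
python3 -c "
from h import *
s=state();print(s['force'],s['ft_torque'],tn(s['position']),s['time'])
look('scene','s20',o=(230,190),sz=(130,120),f=5,g=1.3,boxes=False)"; python3 dish.py pics/s20_raw.png 266 287

```

```text
[-17.39357728  -7.54682545   9.98682914] [-1.26065647  2.6547034   0.4121038 ] [-42.51535244 -36.4145449  -17.01577852] 14.275
[ 0.5138 -0.0463  0.039 ] 0.0588 [-17.31  -6.53  11.01]
[[268.0, 293.8], [269.0, 293.7], [270.0, 293.6], [271.0, 293.6], [272.0, 293.6], [273.0, 293.4], [274.0, 293.2], [275.0, 292.9], [276.0, 292.8], [277.0, 292.6], [278.0, 292.2], [279.0, 291.8], [280.0, 291.4], [281.0, 290.9], [282.0, 290.4], [283.0, 289.7], [284.0, 288.8], [285.0, 288.0], [286.0, 286.9]]
centre nest mm [ 0.4 -2. ] 0.4
```

View pics/s20.png

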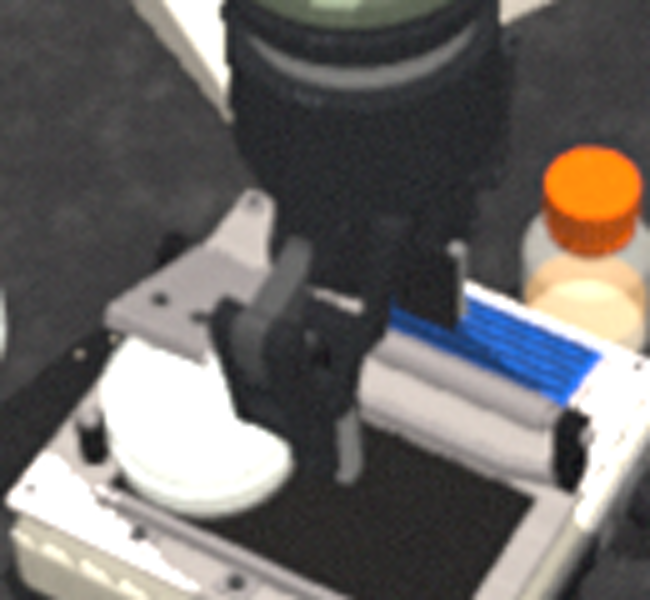

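Call:
move_arm:
  steps: "69 0 -0.003 0 0 0 0; 69 0 -0.003 0 0 0 0; 69 0 -0.003 0 0 0 0; 69 0 -0.003 0 0 0 0; 69 0 -0.002 0 0 0 0; 69 0 0 0 0 0 0; 69 0 0 0 0 0 0"

```text
time: 15.2
position: [0.5103, -0.0463, 0.0411]
tcp_rot: [[0.002, 0.991, 0.136], [-0.0, 0.136, -0.991], [-1.0, 0.002, 0.0]]
force: [3.8, 0.3, 4.9]
width: 0.0595
```

```bash
python3 -c "
from h import *
s=state();print(s['force'],s['ft_torque'],tn(s['position']),s['time'])
look('scene','s21',o=(230,190),sz=(130,120),f=5,g=1.3,boxes=False)"; python3 dish.py pics/s21_raw.png 266 289

```

```text
[3.75777185 0.27890508 4.87627275] [-0.22937958 -0.66464538  0.12712675] [-45.93787713 -35.90703577 -14.94691679] 15.2
[ 0.5102 -0.0462  0.041 ] 0.0589 [3.73 0.36 4.28]
[[268.0, 294.0], [269.0, 293.8], [270.0, 293.8], [271.0, 293.7], [272.0, 293.7], [273.0, 293.6], [274.0, 293.5], [275.0, 293.1], [276.0, 292.9], [277.0, 292.8], [278.0, 292.4], [279.0, 292.0], [280.0, 291.6], [281.0, 291.0], [282.0, 290.5], [283.0, 289.8], [284.0, 289.1], [285.0, 288.2], [286.0, 287.2], [287.0, 286.0], [288.0, 284.6]]
centre nest mm [ 0.1 -1.8] 0.4
```

View pics/s21.png

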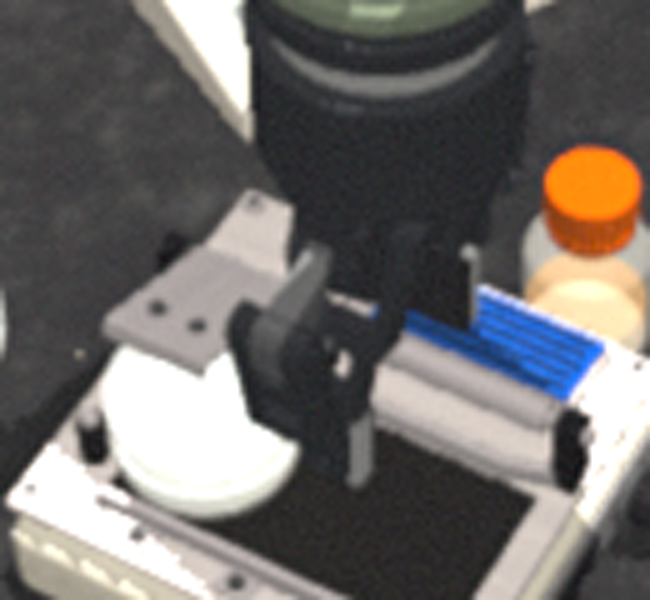

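Call:
move_arm:
  steps: "69 -0.002 -0.002 0 0 0 0; 69 -0.003 0 0 0 0 0; 69 -0.003 0 0 0 0 0; 69 -0.004 0 0 0 0 0; 69 -0.006 0 0 0 0 0; 69 -0.01 0 0 0 0 0; 69 -0.02 0 0 0 0 0; 69 -0.03 0 0 0 0 0"

```text
time: 16.25
position: [0.5067, -0.0466, 0.1192]
tcp_rot: [[-0.002, 0.991, 0.135], [0.0, 0.135, -0.991], [-1.0, -0.002, -0.0]]
force: [1.0, 0.7, -0.1]
width: 0.0586
```

Call:
move_arm:
  steps: "69 -0.04 0 0 0 0 0; 69 -0.03 0 0.03 0 0 0; 69 0 -0.03 0.05 0 0 0; 69 0 -0.03 0.05 0 0 0; 69 0 -0.03 0.05 0 0 0; 69 0 -0.03 0.05 0 0 0; 69 0 -0.03 0.05 0 0 0; 69 0 0 0 0 0 0"

```text
time: 17.25
position: [0.3951, -0.3475, 0.1892]
tcp_rot: [[0.0, 0.992, 0.13], [-0.001, 0.13, -0.992], [-1.0, -0.0, 0.001]]
force: [-0.1, 0.4, -0.4]
width: 0.0587
```

```bash
python3 -c "
from h import *
s=state();print(s['force'],s['position'],s['time'])
look('scene','s22',o=(230,190),sz=(130,120),f=5,g=1,boxes=False)
look('top','t22',o=(220,170),sz=(130,120),f=5,g=1,boxes=False)"; python3 dish.py pics/s22_raw.png 266 289

```

```text
[-0.11530247  0.35263637 -0.36913025] [ 0.39513557 -0.34751196  0.18918501] 17.25
[ 0.3959 -0.3456  0.189 ] 0.0588 [-0.48  0.45 -0.04]
[ 0.3965 -0.3444  0.189 ] 0.0588 [ 0.93 -0.11  0.57]
[[269.0, 293.9], [270.0, 293.8], [271.0, 293.8], [272.0, 293.9], [273.0, 293.8], [274.0, 293.7], [275.0, 293.3], [276.0, 293.0], [277.0, 292.9], [278.0, 292.8], [279.0, 292.2], [280.0, 291.8], [281.0, 291.5], [282.0, 290.8], [283.0, 290.0], [284.0, 289.0], [285.0, 288.3], [286.0, 287.2], [287.0, 286.2], [288.0, 284.9]]
centre nest mm [-0.1 -1.7] 0.5
```

View pics/s22.png

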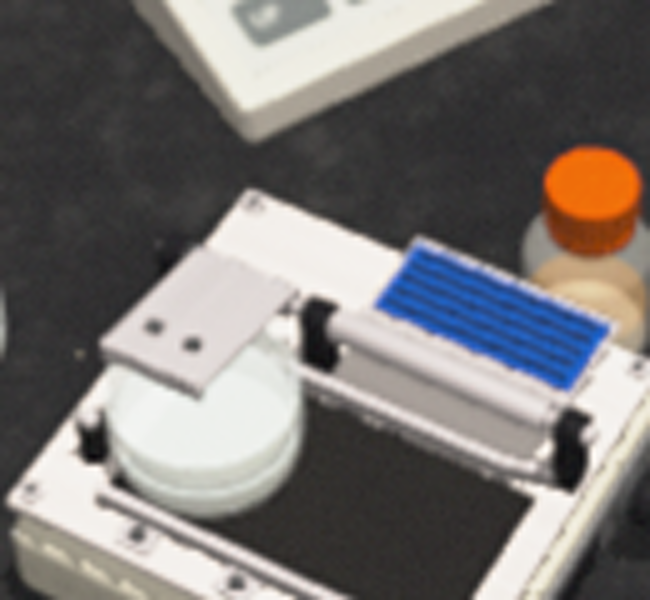

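View pics/t22.png

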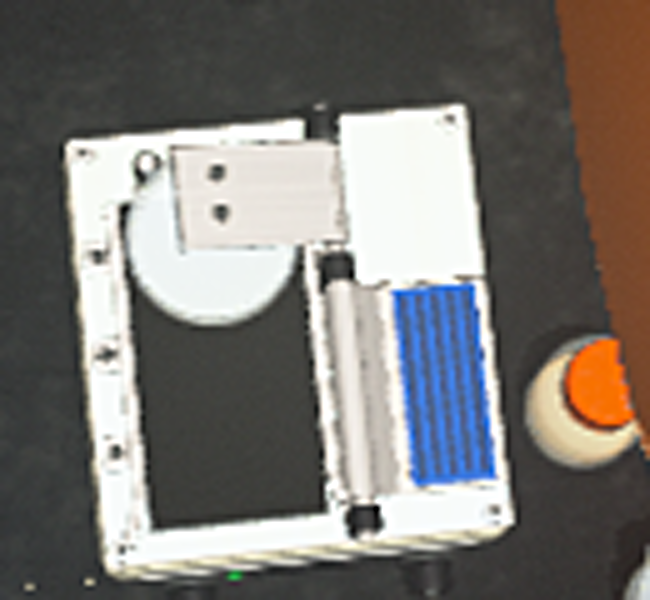

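```bash
python3 - <<'E'
from h import *
from scipy.optimize import least_squares
def fit(file,u0,u1,v0,v1):
    g=cv2.cvtColor(cv2.imread(file),cv2.COLOR_BGR2GRAY).astype(float);P=[]
    for u in range(u0,u1):
        c=g[v0:v1,u]; k=[v for v in range(1,len(c)) if c[v-1]>130>=c[v]]
        if k: v=k[-1]; P.append((u,v0+v-1+(c[v-1]-130)/(c[v-1]-c[v])))
    X=(onz("top",P,.086)-N)@RN*1000
    for r in(29,30):
        f=least_squares(lambda c:np.hypot(X[:,0]-c[0],X[:,1]-c[1])-r,[-20,0],loss="soft_l1");print(file,r,f.x.round(2),np.abs(f.fun).max().round(2))
    f=least_squares(lambda c:np.hypot(X[:,0]-c[0],X[:,1]-c[1])-c[2],[-20,0,30],loss="soft_l1");print(f.x.round(2))
fit("pics/top0.png",251,279,240,262)
fit("pics/t22_raw.png",249,276,222,240)
for q in ([[146,161]],[[150,165]]): print(tn(onz("top",np.array(q)/5+[220,170]-.4,.074)).round(1))
im=cv2.imread("pics/t22_raw.png")[190:240,235:285];cv2.imwrite("pics/p3.png",cv2.resize(im,None,fx=12,fy=12,interpolation=cv2.INTER_CUBIC))
im=cv2.imread("pics/s22_raw.png")[255:300,240:300];cv2.imwrite("pics/p4.png",cv2.resize(im,None,fx=12,fy=12,interpolation=cv2.INTER_CUBIC))
E
```

```text
pics/top0.png 29 [-44.34   0.56] 0.21
pics/top0.png 30 [-43.23   0.43] 0.32
[-44.01   0.52  29.3 ]
pics/t22_raw.png 29 [-5.27  1.47] 0.2
pics/t22_raw.png 30 [-4.16  1.37] 0.47
[-5.66  1.51 28.65]
[[27.7 21.2 18. ]]
[[26.1 20.  18. ]]
```

View pics/p3.png

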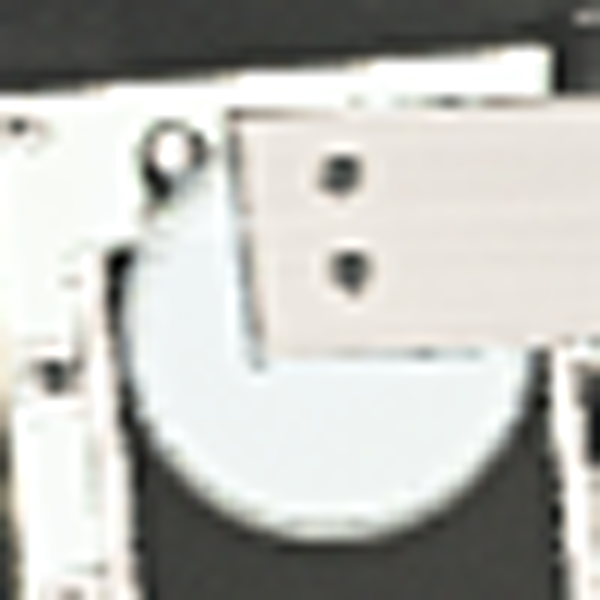

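View pics/p4.png

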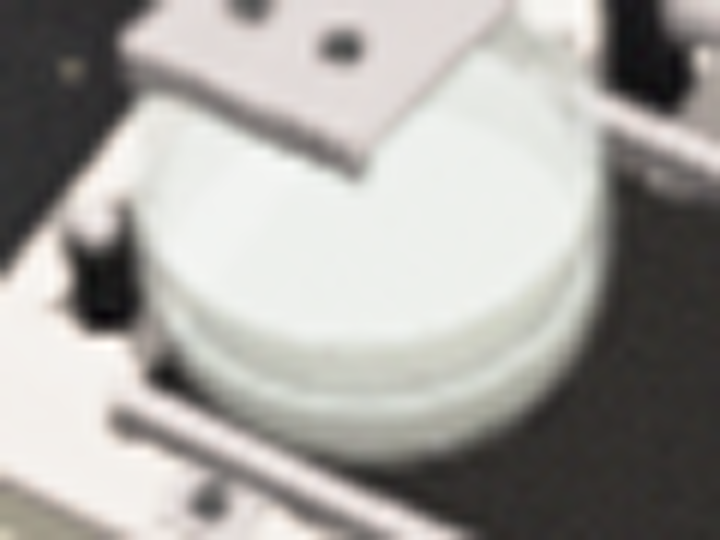

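```bash
python3 - <<'E'
from h import *
im=cv2.imread("pics/t22_raw.png")[185:300,225:330];cv2.imwrite("pics/p5.png",cv2.resize(im,None,fx=6,fy=5.2,interpolation=cv2.INTER_CUBIC) if 0 else cv2.resize(im,None,fx=5.2,fy=5.2,interpolation=cv2.INTER_CUBIC))
print("blue top",tn(onz("top",[[309.85,245.67]],.081)),"scene",tn(onz("scene",[[328.47,249.06]],.081)),"expect -59 -77")
t=lambda L:np.array(L)/5+[220,170]-.4
s=lambda L:np.array(L)/5+[230,190]-.4
print("plat top corners",tn(onz("top",t([[67,140],[466,103],[515,522],[107,578]]),.056)).round(1).tolist())
print("plat scene",tn(onz("scene",s([[253,188],[8,500]]),.056)).round(1).tolist())
print("blocks top",tn(onz("top",t([[363,505],[337,253],[321,107]]),.089)).round(1).tolist(),"expect x -104.. -16 (front edge -20.5)")
print("mat front top",tn(onz("top",t([[150,527],[325,512]]),.056)).round(1).tolist(),"expect -103")
E
```

```text
blue top [[-60.91933587 -76.57144657  25.        ]] scene [[-60.27826106 -77.75523908  25.        ]] expect -59 -77
plat top corners [[41.5, 48.3, 0.0], [42.1, -95.6, 0.0], [-110.5, -96.2, 0.0], [-115.2, 48.7, 0.0]]
plat scene [[41.4, -97.2, 0.0], [41.4, 46.8, 0.0]]
blocks top [[-101.6, -40.8, 33.0], [-13.8, -41.1, 33.0], [38.1, -40.9, 33.0]] expect x -104.. -16 (front edge -20.5)
mat front top [[-99.0, 32.1, 0.0], [-100.1, -29.5, 0.0]] expect -103
```

View pics/p5.png

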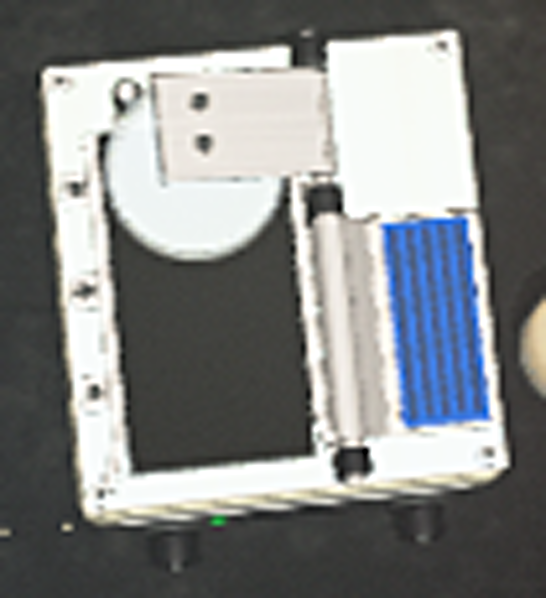

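The flap has clamped the dishes, but the top view puts the dish about 2–4 mm short and about 1 mm left, so it's probably wedged on the left post. I have time, so I'll press again and re-push with wider jaws, which puts finger B slightly left of centre and nudges the dish right and home.

Call:
move_arm:
  steps: "85 0 0.0244 -0.0475 0 0 0; 85 0 0.0244 -0.0475 0 0 0; 85 0 0.0244 -0.0475 0 0 0; 85 0 0.0244 -0.0475 0 0 0; 85 0 0.0244 -0.0475 0 0 0; 85 0 0.0244 -0.0475 0 0 0; 85 0.045 0 0 0 0 0; 85 0 0 0 0 0 0"

```text
time: 18.35
position: [0.5004, -0.0397, 0.1415]
tcp_rot: [[-0.007, 0.99, 0.139], [0.001, 0.139, -0.99], [-1.0, -0.007, -0.002]]
force: [-0.8, -0.8, 0.0]
width: 0.0726
```

```bash
python3 -c "
from h import *
s=state();print(s['force'],s['position'],s['time'],tn(s['position']),s['width'])"
```

```text
[-0.76891675 -0.75408441  0.01399107] [ 0.50042422 -0.03974959  0.14150412] 18.35 [-54.85986201 -28.12186055  85.50412084] 0.072641271350901
```

Call:
move_arm:
  steps: "85 0.04 0 0 0 0 0; 85 0.03 0 0 0 0 0; 85 0.01 0 0.001 0 0 0; 85 0 0 0 0 0 0; 85 0 0 0 0 0 0"

```text
time: 18.98
position: [0.5045, -0.0434, 0.0653]
tcp_rot: [[0.003, 0.991, 0.135], [-0.0, 0.135, -0.991], [-1.0, 0.003, 0.001]]
force: [0.0, 0.1, 0.1]
width: 0.0726
```

```bash
python3 -c "
from h import *
s=state();print(s['force'],s['position'],s['time'],tn(s['position']),s['width'])
look('scene','s23',o=(230,190),sz=(130,120),f=5,g=1.3,boxes=False)"
```

```text
[0.00245487 0.08925405 0.11695478] [ 0.50454108 -0.04338157  0.06525761] 18.975 [-51.26929218 -32.27488312   9.25760648] 0.07256009914409031
[ 0.5044 -0.0433  0.0652] 0.0725 [ 1.01  0.01 -0.2 ]
```

View pics/s23.png

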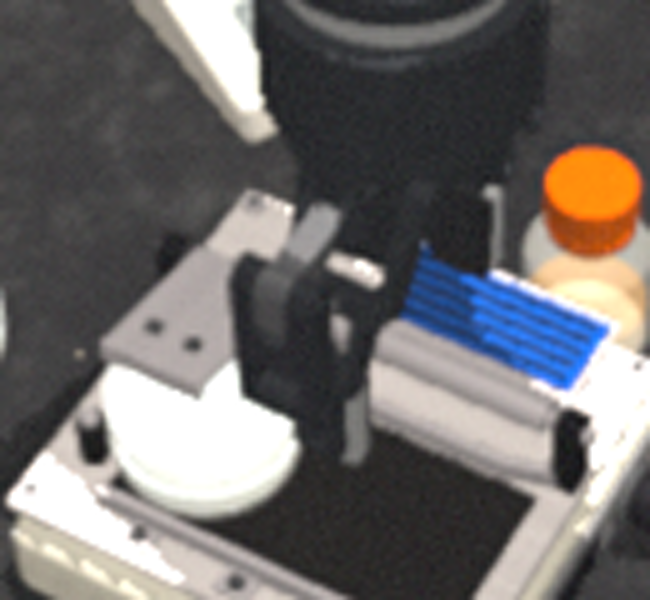

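Call:
move_arm:
  steps: "85 0.01 0 -0.002 0 0 0; 85 0.008 0 0 0 0 0; 85 0.004 0 0 0 0 0; 85 0.003 0 0 0 0 0; 85 0 0 0 0 0 0; 85 0 0 0 0 0 0"

```text
time: 19.77
position: [0.5027, -0.0407, 0.0391]
tcp_rot: [[-0.001, 0.991, 0.135], [0.001, 0.135, -0.991], [-1.0, -0.001, -0.001]]
force: [-3.0, 3.4, 6.3]
width: 0.0723
```

```bash
python3 -c "
from h import *
s=state();print(s['force'],s['position'],s['time'],tn(s['position']),s['width'])
look('scene','s24',o=(230,190),sz=(130,120),f=5,g=1.3,boxes=False)"; python3 dish.py pics/s24_raw.png 266 287
```

```text
[-2.99742604  3.39385119  6.28391522] [ 0.50269052 -0.04071897  0.03906434] 19.775 [-52.74465216 -29.38743258 -16.93565556] 0.07233401253557462
[ 0.5027 -0.0407  0.0391] 0.0726 [-1.53  2.71  4.81]
[[269.0, 293.8], [270.0, 293.7], [271.0, 293.8], [272.0, 293.7], [273.0, 293.6], [274.0, 293.5], [275.0, 293.1], [276.0, 293.0], [277.0, 292.8], [278.0, 292.4], [279.0, 292.0], [280.0, 291.7], [281.0, 291.0], [282.0, 290.5], [283.0, 289.9], [284.0, 289.0], [285.0, 288.2], [286.0, 287.1]]
centre nest mm [ 0.1 -1.9] 0.2
```

View pics/s24.png

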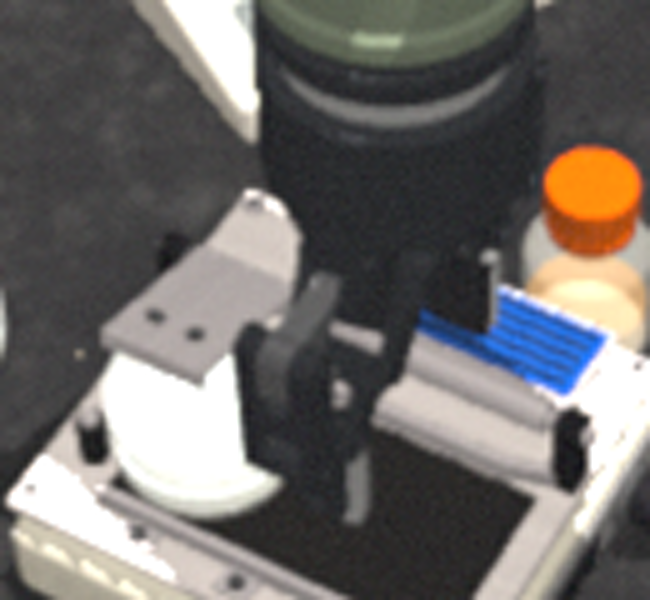

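Call:
move_arm:
  steps: "85 0.0025 0 0 0 0 0; 85 0 0 0 0 0 0; 85 0 0.003 0 0 0 0; 85 0 0.003 0 0 0 0; 85 0 0.001 0 0 0 0; 85 0 0 0 0 0 0"

```text
time: 20.58
position: [0.5097, -0.0404, 0.0362]
tcp_rot: [[-0.001, 0.991, 0.135], [-0.0, 0.135, -0.991], [-1.0, -0.001, 0.0]]
force: [-4.2, -1.2, 4.6]
width: 0.0727
```

```bash
python3 -c "
from h import *
s=state();print(s['force'],s['ft_torque'],s['time'],tn(s['position']),s['width'])
look('scene','s25',o=(230,190),sz=(130,120),f=5,g=1.3,boxes=False)"; python3 dish.py pics/s25_raw.png 266 285
```

```text
[-4.16902749 -1.21740996  4.55676702] [-0.38259853  0.55542063 -0.14545049] 20.575 [-45.78421549 -30.03338773 -19.82196791] 0.07271599380479332
[ 0.5097 -0.0404  0.0362] 0.0726 [-2.6  -1.28  4.83]
[[268.0, 294.0], [269.0, 293.8], [270.0, 293.7], [271.0, 293.8], [272.0, 293.8], [273.0, 293.6], [274.0, 293.5], [275.0, 293.2], [276.0, 292.9], [277.0, 292.8], [278.0, 292.4], [279.0, 292.0], [280.0, 291.7], [281.0, 291.0], [282.0, 290.5], [283.0, 289.8], [284.0, 289.0]]
centre nest mm [ 0.1 -1.8] 0.4
```

View pics/s25.png

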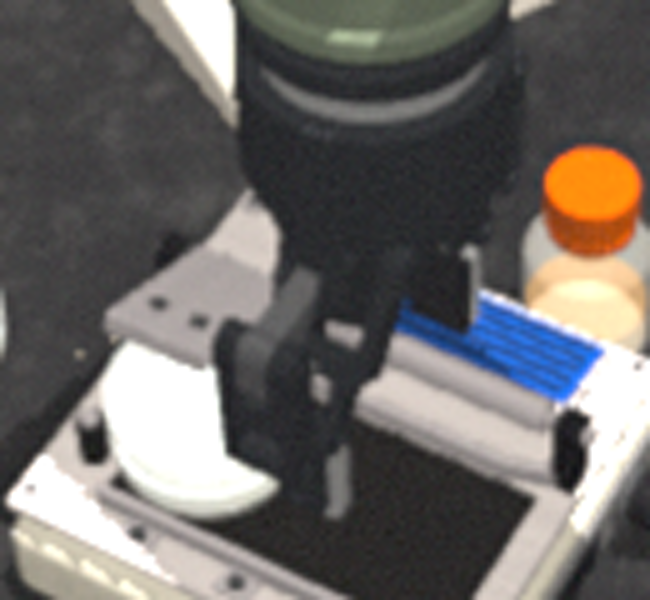

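Call:
move_arm:
  steps: "85 0 0.002 0 0 0 0; 85 0 0.001 0 0 0 0; 85 0 0.001 0 0 0 0; 85 0 0.001 0 0 0 0; 85 0 0 0 0 0 0; 85 0 0 0 0 0 0"

```text
time: 21.38
position: [0.5134, -0.0397, 0.036]
tcp_rot: [[-0.003, 0.991, 0.136], [-0.0, 0.136, -0.991], [-1.0, -0.003, -0.0]]
force: [-6.1, -1.9, 6.8]
width: 0.0727
```

```bash
python3 -c "
from h import *
s=state();print(s['force'],s['ft_torque'],s['time'],tn(s['position']),s['width'])
look('scene','s26',o=(230,190),sz=(130,120),f=5,g=1.3,boxes=False)"; python3 dish.py pics/s26_raw.png 266 285
```

```text
[-6.05334    -1.90721163  6.83047046] [-0.49705311  0.98748286  0.04105513] 21.375 [-41.9686835  -29.8464134  -20.01003745] 0.07267142284123371
[ 0.5134 -0.0397  0.036 ] 0.0724 [-6.4  -3.46  6.53]
[[268.0, 294.0], [269.0, 293.8], [270.0, 293.7], [271.0, 293.8], [272.0, 293.7], [273.0, 293.6], [274.0, 293.5], [275.0, 293.2], [276.0, 293.0], [277.0, 292.8], [278.0, 292.3], [279.0, 292.0], [280.0, 291.6], [281.0, 290.9], [282.0, 290.4], [283.0, 289.7]]
centre nest mm [ 0.3 -1.7] 0.4
```

Call:
move_arm:
  steps: "85 0 0.0015 0.001 0 0 0; 85 0 0.0015 0.001 0 0 0; 85 0 0.001 0.001 0 0 0; 85 0 0.001 0.001 0 0 0; 85 0 0 0 0 0 0; 85 0 0 0 0 0 0"

```text
time: 22.18
position: [0.5135, -0.0402, 0.0357]
tcp_rot: [[-0.014, 0.991, 0.137], [0.004, 0.137, -0.991], [-1.0, -0.014, -0.006]]
force: [-16.5, 7.2, 16.2]
width: 0.0724
```

```bash
python3 -c "
from h import *
s=state();print(s['force'],s['ft_torque'],s['time'],tn(s['position']),s['width'])
look('scene','s27',o=(230,190),sz=(130,120),f=5,g=1.3,boxes=False)"; python3 dish.py pics/s27_raw.png 266 285
```

```text
[-16.54544153   7.2177167   16.23055122] [1.36445801 2.59335799 0.5747606 ] 22.175 [-41.97351526 -30.28882682 -20.26225761] 0.07240040994558537
[ 0.5135 -0.0402  0.0357] 0.0728 [-16.58   7.94  16.33]
[[268.0, 293.7], [269.0, 293.6], [270.0, 293.5], [271.0, 293.6], [272.0, 293.5], [273.0, 293.4], [274.0, 293.2], [275.0, 293.0], [276.0, 292.8], [277.0, 292.6], [278.0, 292.2], [279.0, 291.8], [280.0, 291.4], [281.0, 290.8], [282.0, 290.4], [283.0, 289.6], [284.0, 288.4]]
centre nest mm [ 0.4 -2. ] 0.5
```

View pics/s27.png

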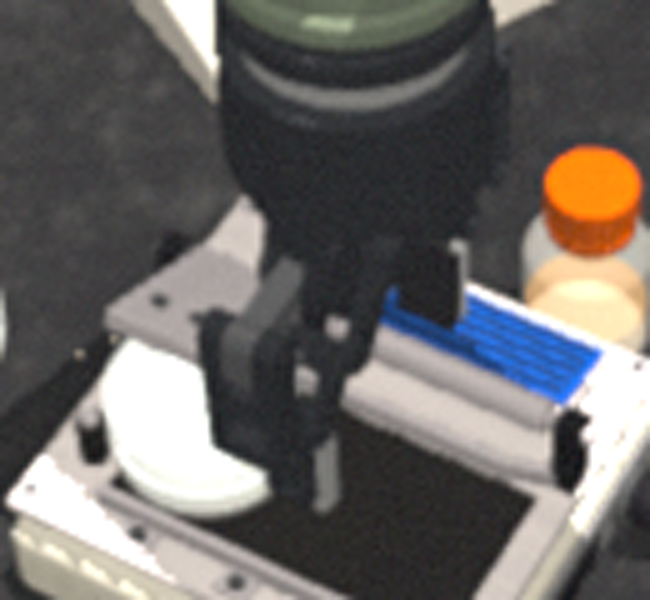

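Call:
move_arm:
  steps: "85 0 -0.003 0 0 0 0; 85 0 -0.003 0 0 0 0; 85 0 -0.003 -0.001 0 0 0; 85 0 -0.002 -0.002 0 0 0; 85 0 0 0 0 0 0; 85 0 0 0 0 0 0"

```text
time: 22.98
position: [0.5107, -0.0415, 0.0366]
tcp_rot: [[0.003, 0.991, 0.135], [-0.0, 0.135, -0.991], [-1.0, 0.003, 0.001]]
force: [3.7, -0.2, 4.5]
width: 0.0731
```

```bash
python3 -c "
from h import *
s=state();print(s['force'],s['ft_torque'],s['time'],tn(s['position']),s['width'])
look('scene','s28',o=(230,190),sz=(130,120),f=5,g=1.3,boxes=False)"; python3 dish.py pics/s28_raw.png 266 285
```

```text
[ 3.69343463 -0.17677686  4.47062205] [-0.25553614 -0.58914695  0.15889765] 22.975 [-44.91289718 -31.1939858  -19.36728894] 0.07307425567981027
[ 0.5104 -0.0414  0.0365] 0.0728 [ 3.2  -0.43  4.71]
[[267.0, 292.9], [268.0, 293.0], [269.0, 293.2], [270.0, 293.3], [271.0, 293.4], [272.0, 293.4], [273.0, 293.2], [274.0, 293.1], [275.0, 292.9], [276.0, 292.8], [277.0, 292.6], [278.0, 292.3], [279.0, 291.9], [280.0, 291.7], [281.0, 291.3], [282.0, 290.7], [283.0, 289.9], [284.0, 289.3]]
centre nest mm [-1.  -3.5] 0.2
```

View pics/s28.png

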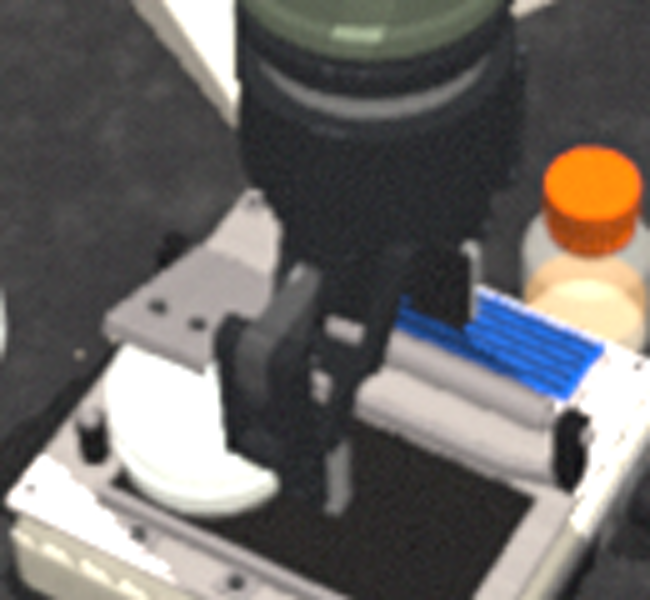

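Call:
move_arm:
  steps: "85 0 -0.003 0 0 0 0; 77 -0.001 0 0.002 0 0 0; 69 -0.001 0 0.002 0 0 0; 69 -0.0005 0 0.001 0 0 0; 69 0 0 0 0 0 0; 69 0 0 0 0 0 0"

```text
time: 23.78
position: [0.5067, -0.0474, 0.039]
tcp_rot: [[0.0, 0.991, 0.136], [-0.001, 0.136, -0.991], [-1.0, -0.0, 0.001]]
force: [2.6, -3.7, 5.9]
width: 0.0591
```

```bash
python3 -c "
from h import *
s=state();print(s['force'],s['ft_torque'],s['time'],tn(s['position']),s['width'])
look('scene','s29',o=(230,190),sz=(130,120),f=5,g=1.3,boxes=False)"; python3 dish.py pics/s29_raw.png 266 285
```

```text
[ 2.58700501 -3.66438776  5.88992673] [-0.61428291 -0.44443775  0.11156459] 23.775 [-49.69313216 -36.58115313 -17.04561301] 0.05910874914891332
[ 0.5067 -0.0474  0.0389] 0.0589 [ 3.24 -3.48  6.64]
[[267.0, 292.9], [268.0, 293.1], [269.0, 293.2], [270.0, 293.3], [271.0, 293.4], [272.0, 293.4], [273.0, 293.3], [274.0, 293.1], [275.0, 293.0], [276.0, 292.9], [277.0, 292.7], [278.0, 292.3], [279.0, 291.9], [280.0, 291.7], [281.0, 291.3], [282.0, 290.7], [283.0, 289.9], [284.0, 289.3]]
centre nest mm [-1.  -3.5] 0.3
```

View pics/s29.png

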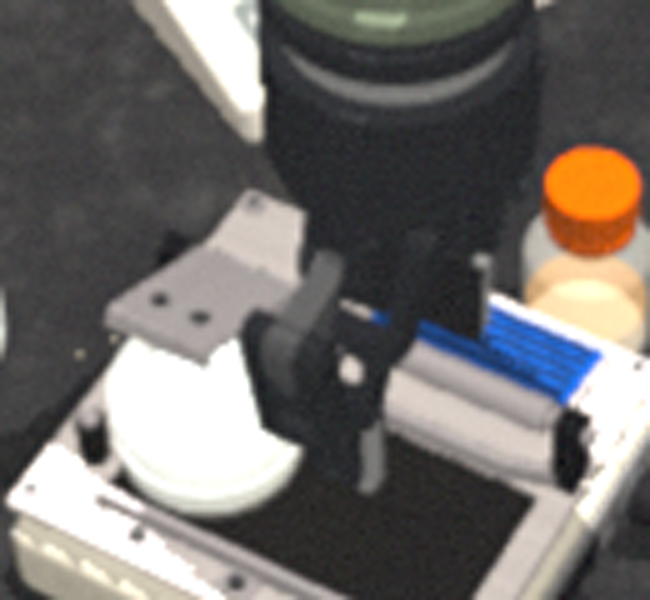

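Call:
move_arm:
  steps: "69 0 0.003 0 0 0 0; 69 0 0.002 0 0 0 0; 69 0 0.001 0 0 0 0; 69 0 0.001 -0.0005 0 0 0; 69 0 0.001 -0.0005 0 0 0; 69 0 0.001 -0.0005 0 0 0; 69 0 0 0 0 0 0"

```text
time: 24.7
position: [0.5096, -0.046, 0.0387]
tcp_rot: [[-0.012, 0.991, 0.136], [-0.003, 0.136, -0.991], [-1.0, -0.012, 0.001]]
force: [-9.5, -9.1, 16.6]
width: 0.0589
```

```bash
python3 -c "
from h import *
s=state();print(s['force'],s['ft_torque'],s['time'],tn(s['position']),s['width'])
look('scene','s30',o=(230,190),sz=(130,120),f=5,g=1.3,boxes=False)"; python3 dish.py pics/s30_raw.png 266 285
```

```text
[-9.49869469 -9.12482251 16.62336782] [-1.95375493  1.49364827 -0.29176346] 24.7 [-46.64217235 -35.5281523  -17.34570298] 0.05887589373622482
[ 0.5096 -0.046   0.0387] 0.0589 [-9.02 -8.05 15.69]
[[267.0, 293.0], [268.0, 293.0], [269.0, 293.3], [270.0, 293.3], [271.0, 293.4], [272.0, 293.3], [273.0, 293.2], [274.0, 293.1], [275.0, 293.0], [276.0, 292.9], [277.0, 292.7], [278.0, 292.3], [279.0, 291.9], [280.0, 291.7], [281.0, 291.3], [282.0, 290.7], [283.0, 289.9], [284.0, 289.2]]
centre nest mm [-0.9 -3.5] 0.3
```

Call:
move_arm:
  steps: "69 -0.001 0 0 0 0 0; 69 -0.001 0 0 0 0 0; 69 0 0 0 0 0 0; 69 0 0 0 0 0 0"

```text
time: 25.25
position: [0.5128, -0.0442, 0.04]
tcp_rot: [[-0.006, 0.991, 0.136], [-0.0, 0.136, -0.991], [-1.0, -0.006, -0.001]]
force: [-6.1, -3.3, 6.0]
width: 0.0591
```

```bash
python3 -c "
from h import *
s=state();print(s['force'],s['ft_torque'],s['time'],tn(s['position']),s['width'])
look('scene','s31',o=(230,190),sz=(130,120),f=5,g=1.3,boxes=False)"; python3 dish.py pics/s31_raw.png 266 285
```

```text
[-6.12836626 -3.28146653  6.02265406] [-0.61963253  0.78153164 -0.00495992] 25.25 [-43.23265265 -34.16033433 -16.00877072] 0.059088768872754174
[ 0.5127 -0.0442  0.04  ] 0.0588 [-5.56 -3.23  5.15]
[[267.0, 292.9], [268.0, 293.0], [269.0, 293.3], [270.0, 293.3], [271.0, 293.4], [272.0, 293.4], [273.0, 293.3], [274.0, 293.1], [275.0, 293.0], [276.0, 292.8], [277.0, 292.7], [278.0, 292.2], [279.0, 291.8], [280.0, 291.5], [281.0, 290.9], [282.0, 290.4], [283.0, 289.8], [284.0, 289.3]]
centre nest mm [-0.6 -3.3] 0.3
```

View pics/s31.png

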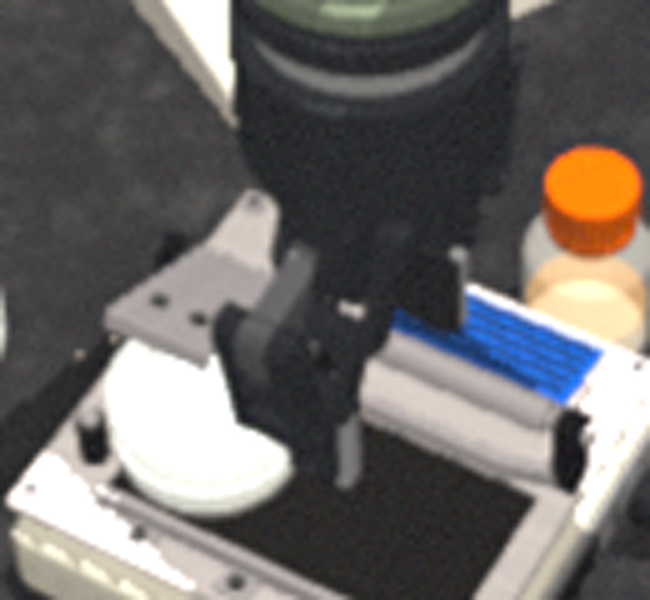

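Call:
move_arm:
  steps: "69 -0.0005 0.001 0 0 0 0; 69 -0.0005 0.001 -0.0005 0 0 0; 69 -0.0003 0.001 -0.0005 0 0 0; 69 0 0 0 0 0 0; 69 0 0 0 0 0 0"

```text
time: 25.92
position: [0.5132, -0.0425, 0.0406]
tcp_rot: [[-0.011, 0.99, 0.137], [0.0, 0.137, -0.991], [-1.0, -0.011, -0.002]]
force: [-9.0, -3.8, 5.3]
width: 0.059
```

```bash
python3 -c "
from h import *
s=state();print(s['force'],s['ft_torque'],s['time'],tn(s['position']),s['width'])
look('scene','s32',o=(230,190),sz=(130,120),f=5,g=1.3,boxes=False)"; python3 dish.py pics/s32_raw.png 266 285
```

```text
[-8.99853449 -3.7840317   5.25450654] [-0.55390578  1.3194254   0.23680679] 25.925 [-42.55754026 -32.55618763 -15.44024105] 0.05897140634856964
[ 0.5132 -0.0425  0.0405] 0.059 [-8.71 -2.92  5.33]
[[268.0, 293.7], [269.0, 293.5], [270.0, 293.5], [271.0, 293.5], [272.0, 293.4], [273.0, 293.3], [274.0, 293.0], [275.0, 292.9], [276.0, 292.8], [277.0, 292.5], [278.0, 292.1], [279.0, 291.8], [280.0, 291.4], [281.0, 290.8], [282.0, 290.3], [283.0, 289.5], [284.0, 288.7]]
centre nest mm [ 0.4 -2.3] 0.4
```

View pics/s32.png

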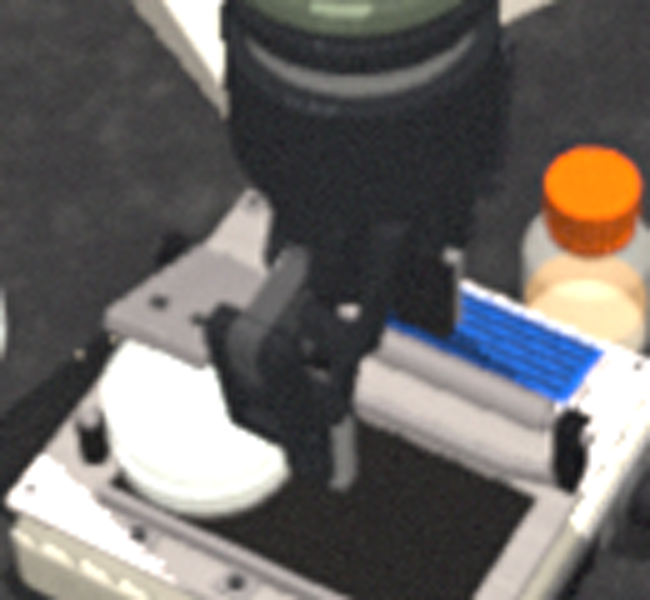

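Call:
move_arm:
  steps: "69 0 -0.004 0 0 0 0; 69 0 -0.004 0 0 0 0; 69 0 -0.003 0 0 0 0; 69 0 0 0 0 0 0; 69 0 0 0 0 0 0"

```text
time: 26.6
position: [0.5088, -0.044, 0.0425]
tcp_rot: [[0.003, 0.991, 0.135], [0.0, 0.135, -0.991], [-1.0, 0.003, 0.0]]
force: [4.0, 0.8, 5.5]
width: 0.059
```

```bash
python3 -c "
from h import *
s=state();print(s['force'],s['ft_torque'],s['time'],tn(s['position']),s['width'])
look('scene','s33',o=(230,190),sz=(130,120),f=5,g=1.3,boxes=False)"; python3 dish.py pics/s33_raw.png 266 285
```

```text
[3.96549288 0.84231427 5.49082768] [-0.14284763 -0.71474458  0.09600595] 26.6 [-47.15599304 -33.4274447  -13.51552891] 0.05899949611226939
[ 0.5088 -0.044   0.0425] 0.0592 [4.53 0.48 5.25]
[[268.0, 293.8], [269.0, 293.6], [270.0, 293.7], [271.0, 293.7], [272.0, 293.6], [273.0, 293.6], [274.0, 293.5], [275.0, 293.1], [276.0, 292.9], [277.0, 292.7], [278.0, 292.4], [279.0, 292.0], [280.0, 291.7], [281.0, 291.3], [282.0, 290.8], [283.0, 289.9], [284.0, 289.2]]
centre nest mm [-0.4 -2.3] 0.3
```

View pics/s33.png

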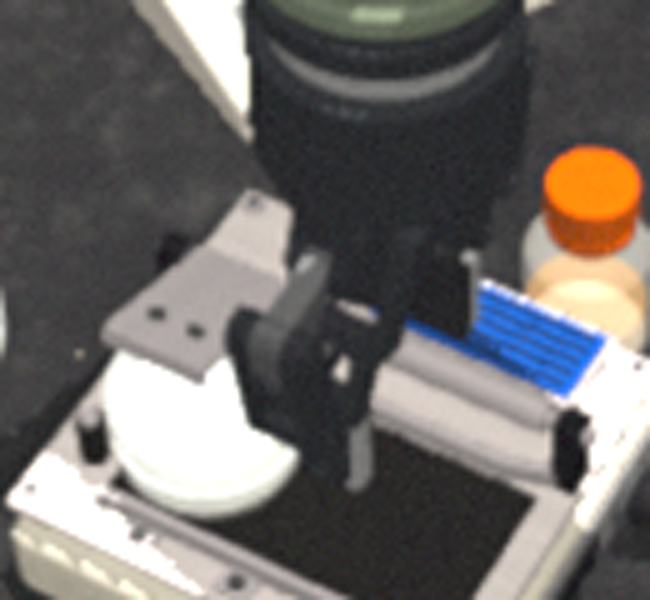

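Call:
move_arm:
  steps: "69 0.0005 0.002 0 0 0 0; 69 0 0.002 0 0 0 0; 69 0 0.0015 0 0 0 0; 69 0 0.001 0 0 0 0; 69 0 0.0005 0 0 0 0; 69 0 0 0 0 0 0; 69 0 0 0 0 0 0"

```text
time: 27.52
position: [0.5101, -0.0429, 0.0405]
tcp_rot: [[-0.009, 0.991, 0.135], [0.001, 0.135, -0.991], [-1.0, -0.009, -0.002]]
force: [-4.9, -0.3, 5.5]
width: 0.0586
```

```bash
python3 -c "
from h import *
s=state();print(s['force'],s['ft_torque'],s['time'],tn(s['position']),s['width'])
look('scene','s34',o=(230,190),sz=(130,120),f=5,g=1.3,boxes=False)"; python3 dish.py pics/s34_raw.png 266 285
```

```text
[-4.8863791  -0.33600499  5.54276464] [-0.34539462  0.7358971  -0.09195972] 27.525 [-45.68491949 -32.5366423  -15.51181292] 0.05861613814784768
[ 0.5101 -0.0429  0.0405] 0.059 [-4.06 -0.66  6.6 ]
[[268.0, 293.8], [269.0, 293.7], [270.0, 293.7], [271.0, 293.7], [272.0, 293.7], [273.0, 293.6], [274.0, 293.4], [275.0, 293.2], [276.0, 293.0], [277.0, 292.7], [278.0, 292.4], [279.0, 292.0], [280.0, 291.8], [281.0, 291.3], [282.0, 290.7], [283.0, 289.9], [284.0, 289.2]]
centre nest mm [-0.3 -2.3] 0.2
```

Call:
move_arm:
  steps: "69 0 0.001 0 0 0 0; 69 0 0.001 0 0 0 0; 69 0 0.001 0 0 0 0; 69 0 0 0 0 0 0; 69 0 0 0 0 0 0"

```text
time: 28.2
position: [0.5127, -0.0427, 0.0404]
tcp_rot: [[-0.01, 0.991, 0.135], [0.0, 0.135, -0.991], [-1.0, -0.01, -0.002]]
force: [-5.3, -1.5, 6.4]
width: 0.0589
```

```bash
python3 -c "
from h import *
s=state();print(s['force'],s['ft_torque'],s['time'],tn(s['position']),s['width'])
look('scene','s35',o=(230,190),sz=(130,120),f=5,g=1.3,boxes=False)"; python3 dish.py pics/s35_raw.png 266 285
```

```text
[-5.31408508 -1.45033224  6.4383132 ] [-0.44161053  0.83149391 -0.12739138] 28.2 [-43.10756459 -32.65536651 -15.57638632] 0.05891760245691546
[ 0.5127 -0.0427  0.0404] 0.0591 [-4.83 -1.56  6.36]
[[268.0, 293.8], [269.0, 293.5], [270.0, 293.5], [271.0, 293.6], [272.0, 293.6], [273.0, 293.6], [274.0, 293.4], [275.0, 293.0], [276.0, 292.9], [277.0, 292.6], [278.0, 292.3], [279.0, 291.9], [280.0, 291.5], [281.0, 290.9], [282.0, 290.3], [283.0, 289.8], [284.0, 289.1]]
centre nest mm [ 0.1 -2.2] 0.4
```

Call:
move_arm:
  steps: "69 0 0.0007 0 0 0 0; 69 0 0.0005 0 0 0 0; 69 0 0 0 0 0 0; 69 0 -0.001 0 0 0 0; 69 0 -0.002 0 0 0 0; 69 0 -0.003 0 0 0 0; 69 0 -0.004 0 0 0 0; 69 0 0 0 0 0 0"

```text
time: 29.25
position: [0.509, -0.044, 0.0417]
tcp_rot: [[0.001, 0.991, 0.135], [-0.0, 0.135, -0.991], [-1.0, 0.001, 0.0]]
force: [3.5, 0.0, 4.8]
width: 0.059
```

```bash
python3 -c "
from h import *
s=state();print(s['force'],s['ft_torque'],s['time'],tn(s['position']),s['width'])
look('scene','s36',o=(230,190),sz=(130,120),f=5,g=1.3,boxes=False)"; python3 dish.py pics/s36_raw.png 266 285
```

```text
[3.47809662 0.03883109 4.75604236] [-0.26189398 -0.52483532  0.09372397] 29.25 [-46.90100112 -33.47548053 -14.26282606] 0.059012506634441624
[ 0.5091 -0.044   0.0417] 0.059 [ 2.29 -0.64  5.11]
[[268.0, 293.7], [269.0, 293.6], [270.0, 293.6], [271.0, 293.5], [272.0, 293.6], [273.0, 293.5], [274.0, 293.4], [275.0, 293.0], [276.0, 292.9], [277.0, 292.7], [278.0, 292.3], [279.0, 291.8], [280.0, 291.5], [281.0, 290.9], [282.0, 290.4], [283.0, 289.8], [284.0, 289.1]]
centre nest mm [ 0.  -2.3] 0.3
```

Dish x is now 0.0 in this measure, against a maximum of 0.4 under load, and it's centred, so it's home. Next I'll release the plate and clear.

Call:
move_arm:
  steps: "69 -0.002 0 0 0 0 0; 69 -0.003 0 0 0 0 0; 69 -0.003 0 0 0 0 0; 69 -0.004 0 0 0 0 0; 69 -0.006 0 0 0 0 0; 69 -0.01 0 0 0 0 0; 69 -0.02 0 0 0 0 0; 69 -0.03 0 0 0 0 0"

```text
time: 30.3
position: [0.508, -0.0439, 0.1201]
tcp_rot: [[-0.002, 0.991, 0.135], [0.0, 0.135, -0.991], [-1.0, -0.002, -0.0]]
force: [0.9, 0.5, 0.1]
width: 0.0589
```

Call:
move_arm:
  steps: "69 -0.04 0 0 0 0 0; 69 -0.03 0 0.03 0 0 0; 69 0 -0.03 0.05 0 0 0; 69 0 -0.03 0.05 0 0 0; 69 0 -0.03 0.05 0 0 0; 69 0 -0.03 0.05 0 0 0; 69 0 -0.03 0.05 0 0 0; 69 0 0 0 0 0 0"

```text
time: 31.3
position: [0.3964, -0.3448, 0.19]
tcp_rot: [[0.0, 0.992, 0.13], [-0.001, 0.13, -0.992], [-1.0, 0.0, 0.001]]
force: [1.4, 0.5, -0.5]
width: 0.0589
```

```bash
python3 -c "
from h import *
s=state();print(s['force'],s['position'],s['time'])
look('scene','s37',o=(230,190),sz=(160,150),f=4,g=1,boxes=False)
look('top','t37',o=(220,170),sz=(130,120),f=5,g=1,boxes=False)"; python3 dish.py pics/s37_raw.png 266 289

```

```text
[ 1.38585458  0.48000805 -0.51267627] [ 0.39641364 -0.34478886  0.19001632] 31.3
[ 0.3972 -0.3429  0.1899] 0.0588 [ 0.02 -0.7  -0.52]
[ 0.3977 -0.3417  0.1898] 0.0587 [-0.47  0.84 -0.55]
[[269.0, 293.8], [270.0, 293.5], [271.0, 293.5], [272.0, 293.6], [273.0, 293.6], [274.0, 293.5], [275.0, 293.1], [276.0, 292.9], [277.0, 292.9], [278.0, 292.6], [279.0, 291.9], [280.0, 291.5], [281.0, 291.0], [282.0, 290.6], [283.0, 289.9], [284.0, 289.0], [285.0, 288.4], [286.0, 287.5], [287.0, 286.3], [288.0, 285.0]]
centre nest mm [-0.2 -2.3] 0.4
```

View pics/s37.png

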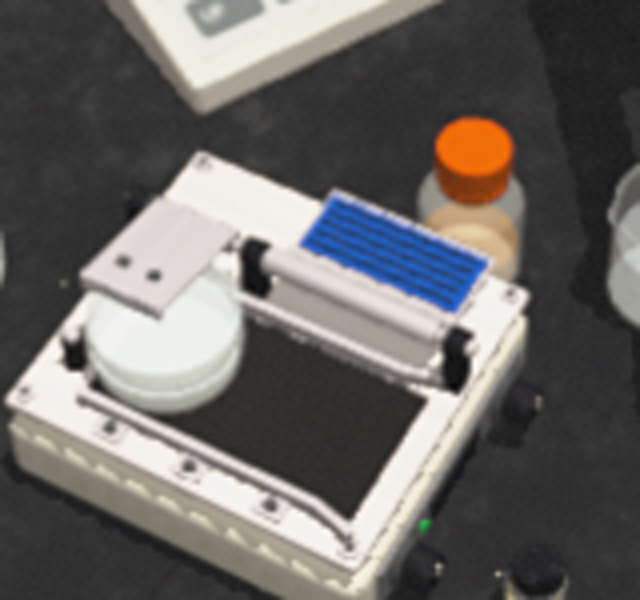

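View pics/t37.png

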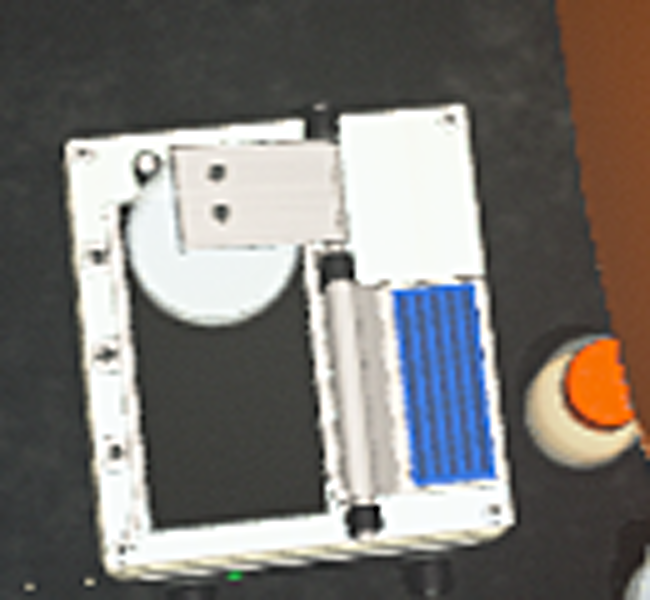

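The flap rests on the dishes, the gripper is clear, and the vials and beaker are where they started. I'm handing the job in.

```bash
python3 -c "
from cell import *
print(state()['time'],state()['force']); print(sign_off())"
```

```text
31.4 [-0.47441717  0.8395871  -0.55384193]
the job is handed in; nothing more can be done
None
```

The dishes are loaded: they sit flat and level under the closed flap, I judge them home against both posts, and I handed the job in at 31.4 s. I pressed the thumb plate with one fingertip, pushed the dishes along the lane with the other, then let go and moved clear.

- **Two presses:** after the first release the top view suggested the dishes might be short, so I pressed the plate again and pushed once more. Backing off dragged the dish about 1.5 mm to the right, so I re-centred it with another push before the final release.
- **Seating check that passed:** under load the dish stopped at the same place each time and would not go further. After the final release the side camera put it about 0.6 mm short of that loaded stop, at x = -0.2 mm in my nest frame, which is uncertain by about 2 mm.
- **Seating check that disagreed:** after the first release the top camera put the dish near x = -4 mm, and the distance to the left post suggested a gap of about 2 mm. I put this down to calibration and fitting error and relied on the repeatable stop. I did not refit the top view at the end, but it looked unchanged.
- **Fingertip height:** contact and pictures showed the fingertips about 30 mm above the TCP height the robot reported, so I set the press by force and pictures instead.
- **Last look:** the wrist force showed no contact and the gripper was well away from the shaker. The orange vial looked untouched. The beaker and small vial were only partly in view and looked undisturbed.

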